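# Put the slate serving board away in the rack

## Task

The slate serving board lies flat on the raised wooden ledge, back against the upstand, too wide to grasp and with no room to get a finger under it. Ease closed fingertips down onto it and, pressing only lightly (the slate is brittle and the ledge lacquered), slide it flat out over the ledge's front edge until it overhangs enough to pinch; then pick it up by the overhanging edge and stand it on its long edge in the empty middle slot of the wire rack, centred and set down slowly and gently, not dropped or rammed in. Let go, and leave the small board and the trivet in the rack and the canister on the ledge where they are.

Things in the scene. Friction and masses are not known exactly. Their poses are not given: they have to be found in the camera images.
- board: The slate board: plain dark slab, 200 mm (its x) by 140 mm (its y) by 9 mm thick (z), 0.55 to 0.75 kg, loose. Origin at the centre of its underside. It starts flat on the ledge, its long rear edge (+70 mm in y) within 7 mm of the upstand, its long front edge (-70 mm in y) about 24 mm behind the ledge's front edge.
- board_center (a point): The middle of the slate board, 4.5 mm above board's origin, same axes. Slate slides easily on the lacquered ledge and sticks better to fingertips: a true press of 6 to 12 N drags it. Over 30 N between board and ledge is too hard (weight included); a touch at 15 mm/s already knocks that hard, at 5 mm/s not. Pinched by its edge with a tilted gripper it swings flat between the pads when lifted.
- ledge: Raised fixed ledge to the robot's left: pale wooden slab 30 mm thick, 620 mm long (x), 186 mm deep (y), its top 120 mm above the worktop, on a plinth set back 54 mm from its front edge, so fingers can reach under an overhang. Its front edge faces right (-y). Origin on the worktop plane below the near end of the front edge; x along the ledge away from the robot, y across it, z up.
- ledge_edge (a point): Near end (smallest x) of the ledge's top front edge, 120 mm above ledge's origin, same axes; the front edge runs from here along +x. At the rear of the ledge, 168 mm behind the front edge (+y), stands the face of an upstand 18 mm thick and 20 mm high.
- rack: Fixed rack on the worktop: a wooden foot 160 (x) by 125 (y) by 14 mm high; along it stand four hoops of 6 mm steel wire, each 146 mm wide along x, 80 mm high above the worktop, at y = -39, -13, 13 and 39 mm, leaving three slots 20 mm wide that run along the rack's x. Origin at the centre of the foot's underside, z up.
- rack_slot (a point): The empty middle slot: its centre, on top of the foot (14 mm above the worktop), where the board's long edge is to rest. Same axes as rack: the standing board's faces look along y, its long edge runs along x. Set it down at about 5 mm/s until the force is felt; over 30 N on the rack is too hard.
- small_board: A bystander: small dark wooden board 160 x 14 x 90 mm high standing in the rack slot at the rack's -y side. Origin at the centre of its lower edge.
- trivet: A bystander: cork trivet slab 130 x 14 x 90 mm high standing in the rack slot at the rack's +y side. Origin at the centre of its lower edge.
- canister: A bystander: grey canister with a steel lid, 91 mm across, 120 mm high, standing on the ledge beyond the board. Origin at the centre of its underside.
Things that resemble listed ones, but are neither listed nor needed, are in the scene too. What is shaped like the board but pink is not meant.

How it is judged:
By the outcome, as a careful person would: the job done as asked, in the order asked, and still so for the second after the job is handed in, with the robot touching nothing.
It also fails if it takes over 72 s, if anything falls off the work surface, if the arm or the gripper's body presses on something with over 40 N, if the wrist force passes 120 N, or if a joint passes its speed limit or range.

## Robot

A 6-joint arm with a two-finger parallel gripper is mounted at the origin on the work surface. World frame = base frame: x ahead of the robot, y to its left, z up, the work surface at z = 0. Lengths are in mm, angles in rad, forces in N, time in s.
With the tool pointing down it reaches from about 350 to 775 mm from the base axis. Payload 7.3 kg.
Tool frame: the origin (TCP) lies at the very end of the fingers, on their centre line; the grasp point (between the pads) lies 19 mm behind it; z points along the fingers, y is the line along which they close (so a half turn about z gives the same grasp; the last joint's range is limited). The gripper opens to 92 mm and grips with 3 to 60 N. Pads are 19 mm wide; open, the fingers measure 130 mm over their backs; the gripper's body (75 mm by 190 mm) begins 47 mm behind the grasp point.
Start: joints at [1.192, 0.342, 1.524, -0, 1.275, -0.146], TCP at [121.103, 510.861, 226.741] pointing down, gripper open.
Joint ranges: [-2.53, 2.53], [-0.77, 2.02], [0.04, 2.7], [-1, 4.14], [0.28, 2.66], [-3.11, 3.11]. Speed limits (rad/s): [2.57, 2.57, 3.14, 3.14, 3.14, 3.14].

## Interface

Orientations are given as [roll, pitch, yaw] about the fixed x, y, z axes, in that order (R = Rz(yaw) Ry(pitch) Rx(roll)).
In Python, from plant import bot gives the robot as it stands.
- The arm moves only by the tool apply_moves, never from a script. Its argument "motion" is text: rows parted by semicolons, each of 4 numbers parted by spaces: the shift along the tool's x, y, z in m, then the turn about the tool's z in degrees. A call has 1 to 8 rows; each row shifts and turns the commanded pose from where the row before left it, along the tool's axes as they then stand; what a row does not reach is not made up. A row lasts 1/8 s, in which the tool goes at most 62.5 mm and 10.7 degrees, less where a joint would pass 70% of its speed; a pose out of reach is approached as far as the arm can. A call with a gripper value outside its range is refused whole. "fingers" is the opening, from -1 (shut) to 1 (fully open), set as the call begins (left out, the last holds). The fingers move at their own pace and stop on an object; the grip force is fixed at half the most. Time passes only in rows, so rows that do not move let the fingers close. It gives the time, the measured TCP pose, the force, the opening and the grip force at its end, in the units of the state.
- bot.get_obs(): the state, without advancing time (a new reading comes with each control period).
- bot.capture(name): name is "side" or "top"; returns a dict with "img" (480x640x3 uint8, blue, green, red), "range_z" (480x640 float32, mm along the optical axis (not along the pixel's ray), 0 where there is no reading), "fx", "fy", "cx", "cy" (pixels), "world_from_camera" (4x4, takes a point from camera to world coordinates). Camera axes: x right, y down, z forward; pixel columns grow to the right and rows downward; lengths in mm; the calibration is good to about 2 mm. A picture is of the moment at which its call begins.
- bot.close_job(): hands the job in; it is judged then, once.
Trained networks look in a picture, given as the dict that the camera call returned (one of the last four; its "shot" number tells which), for a name from the list of things; names that differ only in an ending like _2 or _b are one class to them, and where a whole thing is asked for, a point or a joint stands for the part that bears it (a point fixed in the world has none). Each returns a list of dicts, best first, with "p" (0 to 1); they miss things now and then, are a little off and sometimes report something else, mostly with a low value. They report only what shows in the picture. A call takes as long as a camera call. They do not tell look-alikes from the thing itself.
- bot.cut_out(picture, thing): "pixels" (480x640 bool, what is visible of it) and "point" ([column, row] in pixels, amid what is visible of it).
The state is a dict: "time": time; "joint_positions": joint angles; "dq": joint speeds; "tau": joint torques, N m; "tool_pos": TCP position; "tcp_rot": TCP orientation; "contact_force": force on the tool from outside, world axes, zero at the start; "moment": the same for the moment, N m; "grip_width": finger opening in mm; "finger_force": force on a finger pad.
Only numpy, scipy, OpenCV 4.12 (cv2) and the standard library are available. Lean on these libraries where they do the work, as an engineer would, in place of code of your own. Each camera call takes 0.05 s, during which the arm holds its last target. There are 200 camera calls.

## Working session

There is one attempt and no reset: what is moved stays moved. The work goes in short steps, Python scripts to look and compute and a tool call to move; the robot and the scene stay as the last step left them, time stands still between calls to the robot, and variables do not carry over. Pictures are saved under pics/ and viewed, at most 10 in all, crops included, and the job is handed in when it is done.

Besides the shell and the picture viewer there is one more tool, called after "Request:" by a JSON object that holds its "method" and its "body", one argument or row to a line. apply_moves: Moves the arm, as the interface text tells. Its arguments: {"type":"object","properties":{"motion":{"type":"string"},"fingers":{"type":"number"}},"required":["motion"]}

```bash
mkdir -p pics; cat > h.py <<'E'
import numpy as np, cv2
from plant import bot
def pts(c,mask=None):
    z=c["range_z"]; v,u=np.nonzero((z>0)&(mask if mask is not None else True)); z=z[v,u]
    p=np.stack([(u-c["cx"])/c["fx"]*z,(v-c["cy"])/c["fy"]*z,z,np.ones_like(z)],1)
    return (p@np.array(c["world_from_camera"]).T)[:,:3]
E
python3 - <<'E'
from h import *
ims=[]
for n in("side","top"):
    c=bot.capture(n); cv2.imwrite(f"pics/{n}0.png",c["img"])
    print(n,np.round(c["world_from_camera"],2).tolist())
    for t in("board","ledge","rack","small_board","trivet","canister"):
        for d in bot.cut_out(c,t)[:3]:
            p=pts(c,d["pixels"])
            print(t,round(d["p"],2),np.round(d["point"]),d["pixels"].sum(),np.round(np.percentile(p,[2,50,98],axis=0)).tolist() if len(p) else 0)
print(bot.get_obs())
E
```

```text
side [[0.94, -0.22, 0.27, 223.53], [-0.35, -0.61, 0.71, -685.67], [0.0, -0.76, -0.65, 848.18], [0.0, 0.0, 0.0, 1.0]]
board 0.94 [262. 174.] 484 [[458.0, 544.0, 5.0], [535.0, 570.0, 8.0], [598.0, 621.0, 12.0]]
board 0.67 [275. 204.] 3158 [[386.0, 189.0, 122.0], [479.0, 251.0, 128.0], [578.0, 326.0, 131.0]]
ledge 0.94 [347. 198.] 12111 [[361.0, 166.0, 8.0], [660.0, 229.0, 118.0], [962.0, 354.0, 140.0]]
rack 0.97 [375. 434.] 2251 [[409.0, -339.0, 5.0], [481.0, -299.0, 13.0], [575.0, -222.0, 80.0]]
small_board 0.9 [371. 407.] 2914 [[408.0, -315.0, 16.0], [479.0, -286.0, 77.0], [548.0, -255.0, 104.0]]
trivet 0.81 [372. 378.] 1800 [[443.0, -264.0, 2.0], [502.0, -239.0, 86.0], [562.0, -205.0, 105.0]]
canister 0.69 [372. 166.] 2182 [[681.0, 205.0, 3.0], [712.0, 221.0, 201.0], [837.0, 585.0, 241.0]]
top [[-0.02, -0.99, 0.11, 382.31], [-1.0, 0.02, 0.02, 108.78], [-0.02, -0.11, -0.99, 1306.09], [0.0, 0.0, 0.0, 1.0]]
board 0.96 [258. 264.] 7057 [[386.0, 191.0, 124.0], [479.0, 258.0, 129.0], [576.0, 325.0, 134.0]]
board 0.82 [147. 255.] 5953 [[410.0, 420.0, 1.0], [509.0, 513.0, 9.0], [609.0, 608.
[... 1009 characters left out ...]
: 0.7, 'joint_positions': array([ 1.19198512e+00,  3.41979967e-01,  1.52409142e+00, -1.87382508e-05,
        1.27538016e+00, -1.45993261e-01]), 'dq': array([-5.38753604e-04, -1.02542913e-03,  2.54589590e-03,  2.61718960e-07,
        3.75955690e-04, -1.72060196e-03]), 'tau': array([ 1.08266686e-03, -4.31040359e+01, -2.44442904e+01,  7.19765760e-02,
        4.81575122e-02, -3.57285342e-05]), 'tool_pos': array([121.11927113, 510.86674769, 226.75391299]), 'tcp_rot': array([3.14145566e+00, 3.82634745e-05, 2.90878016e+00]), 'contact_force': array([-0.30843015, -0.63405445, -0.48640347]), 'moment': array([ 0.00937278,  0.04385574, -0.04104264]), 'finger_force': 0.0, 'grip_width': 91.90282757998187}
```

```bash
ls pics
```

```text
side0.png
top0.png
```

View pics/top0.png

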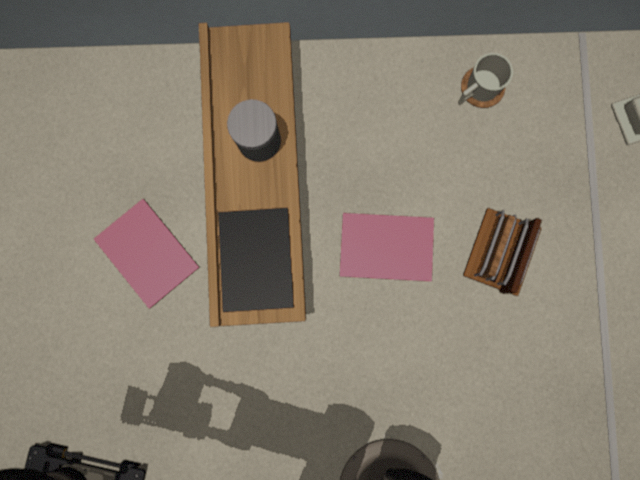

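View pics/side0.png

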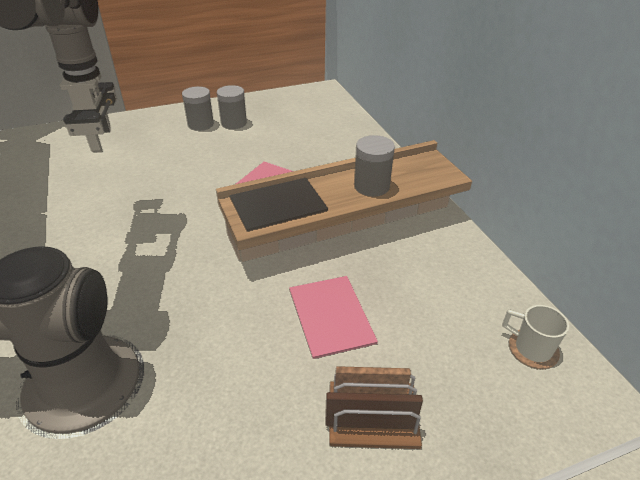

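```bash
python3 - <<'E'
from h import *
c=bot.capture("top")
im=cv2.resize(c["img"][170:340,90:460],None,fx=2,fy=2,interpolation=cv2.INTER_CUBIC); cv2.imwrite("pics/crop0.png",im)
d=[x for x in bot.cut_out(c,"board") if abs(x["point"][0]-258)<8][0]
p=pts(c,d["pixels"]);p=p[(p[:,2]>120)]
r=cv2.minAreaRect(p[:,:2].astype(np.float32));print("board",r,np.median(p[:,2]))
# ledge front edge & upstand
a=pts(c)
L=a[(a[:,2]>110)&(a[:,2]<127)&(a[:,1]>150)&(a[:,1]<400)]
for x in(400,500,600,660,800,850,900,940):
    s=L[abs(L[:,0]-x)<6]; U=a[(abs(a[:,0]-x)<6)&(a[:,2]>133)&(a[:,2]<150)&(a[:,1]>300)]
    print(x,s[:,1].min().round(1),np.median(s[:,2]).round(1),U[:,1].min().round(1) if len(U) else 0,U[:,1].max().round(1) if len(U) else 0)
print("ledge x",L[:,0].min(),L[:,0].max())
# rack: foot and hoops
R=a[(a[:,0]>380)&(a[:,0]<620)&(a[:,1]>-340)&(a[:,1]<-150)]
F=R[(R[:,2]>8)&(R[:,2]<20)]; print("foot",cv2.minAreaRect(F[:,:2].astype(np.float32)))
H=R[(R[:,2]>68)&(R[:,2]<88)];print("hoops",cv2.minAreaRect(H[:,:2].astype(np.float32)))
T=R[(R[:,2]>95)];
for n,T in(("sb",T[T[:,1]<-262+.0*(T[:,0])]),("tr",T[T[:,1]>=-262])):print(n,cv2.minAreaRect(T[:,:2].astype(np.float32)),len(T))
E
```

```text
board ((480.4325866699219, 258.13568115234375), (199.39491271972656, 142.14381408691406), 2.4595887660980225) 129.02677481417595
400 163.9 123.7 300.3 349.0
500 167.6 124.8 307.6 351.8
600 170.4 119.7 338.2 356.3
660 173.0 120.0 340.1 358.2
800 177.6 120.1 345.2 362.3
850 179.9 119.8 346.8 364.5
900 181.4 120.0 349.0 366.4
940 182.9 119.8 350.7 368.8
ledge x 351.2201006812437 975.4492650830252
foot ((500.59173583984375, -246.79266357421875), (180.45626831054688, 223.9108123779297), 85.22471618652344)
hoops ((487.3305358886719, -258.8941345214844), (84.9628677368164, 158.86032104492188), 68.2044677734375)
sb ((483.6610107421875, -289.21453857421875), (54.139896392822266, 144.73019409179688), 89.95213317871094) 511
tr ((480.98907470703125, -233.41246032714844), (155.20068359375, 56.90164566040039), 0.13858994841575623) 605
```

The top view shows the only dark slab on the ledge at (258,264). The pink look-alikes at (147,255) and (390,248) aren't meant. The rack is at (503,250), and the canister is at (256,128). Moves only turn about tool z, so I'll check the documented interface for anything on tilt.

View pics/crop0.png

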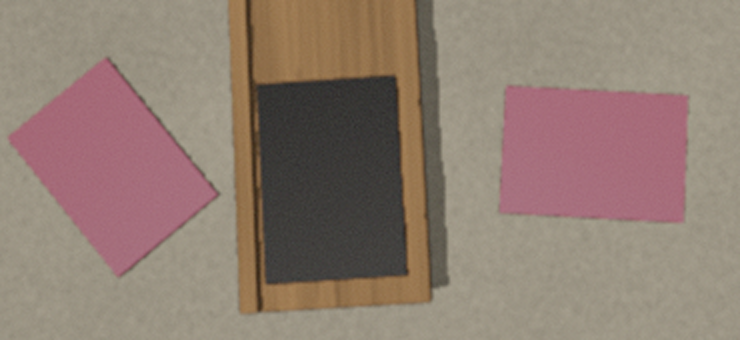

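```bash
python3 - <<'E'
from h import *
c=bot.capture("side")
z=c["range_z"]
for (u,v) in((198,108),(198,128),(232,105),(232,126),(330,82),(65,150)):
    m=np.zeros(z.shape,bool);m[v-1:v+2,u-1:u+2]=1
    print(u,v,np.median(pts(c,m),axis=0).round())
E
```

```text
198 108 [407. 905.  82.]
198 128 [398. 908.  10.]
232 105 [516. 879.  87.]
232 126 [508. 877.  12.]
330 82 [ 966. 1123.   -0.]
65 150 [-29. 928.  -1.]
```

Request:
{"method": "apply_moves", "body": {
  "motion": "0 0.06 0 0;0 0.06 0 0;0 0.06 0 0;0 0.06 0 0;0 0.06 0 0;0 0.06 0 0"
}}

```text
time: 1.8
tool_pos: [193.3, 811.1, 222.6]
tcp_rot: [3.123, 0.0, 2.909]
contact_force: [-0.0, 1.2, 0.9]
grip_width: 91.3
finger_force: 0.0
```

Request:
{"method": "apply_moves", "body": {
  "motion": "0 0.06 0 0;0 0.06 0 0;0 0.06 0 0;0 0.06 0 0"
}}

```text
time: 2.3
tool_pos: [208.3, 875.4, 178.9]
tcp_rot: [2.975, -0.0, 2.909]
contact_force: [-0.2, 0.3, 0.1]
grip_width: 91.6
finger_force: 0.0
```

```bash
python3 -c "
from h import *
o=bot.get_obs();print(o['joint_positions'],o['tool_pos'],o['tcp_rot'])"
```

```text
[ 1.24684489  1.19293125  0.03727423  0.01527793  1.74593241 -0.08717588] [208.30959097 875.42062959 178.9274201 ] [ 2.97548151e+00 -3.64840025e-06  2.90872694e+00]
```

The solver gives up orientation when a pose is out of reach. The tool has tilted 0.17 rad outward here and keeps that tilt. I can use this to tilt it deliberately later. The slide comes first. I'll log poses along the way so I can fit a kinematic model.

```bash
cat >> h.py <<'E'
from scipy.spatial.transform import Rotation as Ro
import json
def Rt(o): return Ro.from_euler("xyz",o["tcp_rot"]).as_matrix()
def log():
    o=bot.get_obs(); open("log.jsonl","a").write(json.dumps([list(map(float,o[k])) for k in("joint_positions","tool_pos","tcp_rot")])+"\n")
    print("t",round(o["time"],2),"q",o["joint_positions"].round(3),"p",o["tool_pos"].round(1),"rpy",o["tcp_rot"].round(3),"z",Rt(o)[:,2].round(3),"F",o["contact_force"].round(1),"w",round(o["grip_width"],1)); return o
def to(o,target): return (Rt(o).T@(np.array(target)-o["tool_pos"])).round(1)
E
python3 -c "
from h import *
json.dump
open('log.jsonl','a').write(json.dumps([[1.19198512,.341979967,1.52409142,-1.87e-5,1.27538016,-.145993261],[121.11927113, 510.86674769, 226.75391299],[3.14145566,3.8e-5,2.90878016]])+'\n')
o=log(); print(to(o,[480,272,240]))"
```

```text
t 2.3 q [ 1.247  1.193  0.037  0.015  1.746 -0.087] p [208.3 875.4 178.9] rpy [ 2.975 -0.     2.909] z [ 0.038  0.161 -0.986] F [-0.2  0.3  0.1] w 91.6
[-403.6 -507.1 -146.9]
```

Request:
{"method": "apply_moves", "body": {
  "motion": "0 -0.05 -0.03 -2;-0.04 -0.045 -0.02 -2;-0.045 -0.045 -0.01 -2;-0.045 -0.045 -0.01 -2;-0.045 -0.045 -0.01 -2;-0.045 -0.045 -0.01 -2;-0.045 -0.045 -0.01 -2;-0.045 -0.045 -0.01 -1.5",
  "fingers": -1
}}

```text
time: 3.3
tool_pos: [464.8, 511.1, 226.4]
tcp_rot: [2.98, 0.041, -3.125]
contact_force: [-0.1, 0.1, -0.5]
grip_width: 16.4
finger_force: 0.0
```

```bash
python3 -c "
from h import *
o=log(); print(to(o,[480,272,200]))"
```

```text
t 3.3 q [ 0.675  0.572  1.165  0.107  1.275 -0.94 ] p [464.8 511.1 226.4] rpy [ 2.98   0.041 -3.125] z [ 0.038  0.161 -0.986] F [-0.1  0.1 -0.5] w 16.4
[ -10.2 -240.6  -11.9]
```

Request:
{"method": "apply_moves", "body": {
  "motion": "-0.002 -0.05 0 0;-0.002 -0.05 0 0;-0.002 -0.05 0 0;-0.002 -0.05 0.01 0;-0.002 -0.041 0.02 0;0 0 0.02 0;0 0 0 0"
}}

```text
time: 4.18
tool_pos: [480.2, 282.6, 137.5]
tcp_rot: [2.981, 0.038, -3.127]
contact_force: [-0.6, -0.4, -0.0]
grip_width: 0.7
finger_force: 0.0
```

```bash
python3 -c "
from h import *
o=log(); print(to(o,[480,275,129]))
c=bot.capture('side');d=bot.cut_out(c,'board')
for x in d[:2]:print(x['p'],x['point'],pts(c,x['pixels']).mean(0))
cv2.imwrite('pics/s1.png',cv2.resize(c['img'][60:300,150:470],None,fx=2,fy=2))
n=len(open('log.jsonl').readlines())
"
```

```text
t 4.17 q [ 0.312  0.434  1.664  0.173  0.967 -1.369] p [480.2 282.6 137.5] rpy [ 2.981  0.038 -3.127] z [ 0.036  0.16  -0.986] F [-0.6 -0.4 -0. ] w 0.7
[ 0.6 -8.8  7.1]
0.89 [272.7, 205.6] [473.72786832 241.83413266 127.57008719]
0.71 [331.6, 318.1] [512.22514853 -20.64880973   7.84861339]
```

Request:
{"method": "apply_moves", "body": {
  "motion": "0 -0.0001 0.0006 0;0 -0.0001 0.0006 0;0 -0.0001 0.0006 0;0 -0.0001 0.0006 0;0 -0.0001 0.0006 0;0 -0.0001 0.0006 0;0 -0.0001 0.0006 0;0 -0.0001 0.0006 0"
}}

```text
time: 5.28
tool_pos: [481.0, 283.1, 133.7]
tcp_rot: [2.98, 0.041, -3.126]
contact_force: [-0.1, -0.4, -0.3]
grip_width: 0.5
finger_force: 0.0
```

Request:
{"method": "apply_moves", "body": {
  "motion": "0 -0.0001 0.0006 0;0 -0.0001 0.0006 0;0 -0.0001 0.0006 0;0 -0.0001 0.0006 0"
}}

```text
time: 5.78
tool_pos: [481.1, 283.1, 131.3]
tcp_rot: [2.98, 0.041, -3.126]
contact_force: [-0.6, 0.6, -0.1]
grip_width: 0.2
finger_force: 0.0
```

Request:
{"method": "apply_moves", "body": {
  "motion": "0 -0.0001 0.0006 0;0 -0.0001 0.0006 0;0 -0.0001 0.0005 0"
}}

```text
time: 6.15
tool_pos: [481.3, 283.2, 129.8]
tcp_rot: [2.98, 0.041, -3.126]
contact_force: [-1.0, -0.1, 3.3]
grip_width: 0.8
finger_force: 2.2
```

Request:
{"method": "apply_moves", "body": {
  "motion": "0 -0.0001 0.0005 0;0 -0.0001 0.0005 0"
}}

```text
time: 6.4
tool_pos: [481.3, 283.2, 129.6]
tcp_rot: [2.98, 0.042, -3.126]
contact_force: [-4.7, -2.4, 11.5]
grip_width: 0.4
finger_force: 5.7
```

```bash
python3 -c "
from h import *
o=log(); R=Rt(o);d=np.array([.035,-.9994,0])
print((R.T@d).round(4),(R.T@[0,0,-1]).round(4))"
```

```text
t 6.4 q [ 0.313  0.444  1.673  0.176  0.945 -1.375] p [481.3 283.2 129.6] rpy [ 2.98   0.042 -3.126] z [ 0.039  0.162 -0.986] F [-4.7 -2.4 11.5] w 0.4
[-0.0196 -0.9869 -0.1601] [ 0.0419 -0.1608  0.9861]
```

Request:
{"method": "apply_moves", "body": {
  "motion": "0 -0.00197 -0.00032 0;0 -0.00395 -0.00064 0;-0.0001 -0.00493 -0.0008 0;-0.0001 -0.00493 -0.0008 0"
}}

```text
time: 6.9
tool_pos: [482.7, 268.1, 129.8]
tcp_rot: [2.978, 0.044, -3.127]
contact_force: [0.8, 3.4, 6.1]
grip_width: 0.3
finger_force: 2.7
```

```bash
python3 -c "
from h import *
log(); c=bot.capture('side');d=bot.cut_out(c,'board')
for x in d[:2]:p=pts(c,x['pixels']);print(x['p'],x['point'],p.mean(0),np.percentile(p[:,1],[2,98]))
"
```

```text
t 6.9 q [ 0.283  0.434  1.69   0.181  0.94  -1.408] p [482.7 268.1 129.8] rpy [ 2.978  0.044 -3.127] z [ 0.041  0.163 -0.986] F [0.8 3.4 6.1] w 0.3
0.85 [264.8, 205.7] [470.40425069 240.65684459 127.93699432] [186.48320312 321.48525027]
0.75 [331.3, 319.3] [511.73007141 -20.23980775   7.79675767] [-110.37339909   82.61094928]
```

Request:
{"method": "apply_moves", "body": {
  "motion": "0 -0.0039 -0.0003 0;-0.0001 -0.00493 -0.0007 0;-0.0001 -0.00493 -0.0007 0;-0.0001 -0.00493 -0.0008 0"
}}

```text
time: 7.5
tool_pos: [483.6, 249.6, 129.7]
tcp_rot: [2.977, 0.045, -3.127]
contact_force: [0.8, 4.3, 7.0]
grip_width: 0.5
finger_force: 3.9
```

```bash
python3 -c "
from h import *
log(); 
for n in('side','top'):
  c=bot.capture(n);d=bot.cut_out(c,'board');cv2.imwrite('pics/%s2.png'%n,c['img'])
  for x in d[:2]:
    p=pts(c,x['pixels']);print(x['p'],x['point'],p.mean(0));p=p[(p[:,2]>122)&(p[:,2]<136)]
    if len(p)>500:
      for X in(400,430,530,560):
        s=p[abs(p[:,0]-X)<5,1];print(n,X,s.min() if len(s) else 0,s.max() if len(s) else 0)
"
```

```text
t 7.5 q [ 0.247  0.423  1.709  0.186  0.936 -1.447] p [483.6 249.6 129.7] rpy [ 2.977  0.045 -3.127] z [ 0.042  0.164 -0.986] F [0.8 4.3 7. ] w 0.5
0.7 [268.0, 209.9] [471.33056429 223.19904944 128.59943169]
side 400 163.97321274523006 306.95633550223636
side 430 168.14224393648567 311.2259912469033
side 530 173.11479266598337 221.7712242796432
side 560 170.83390566187336 315.2692907744055
0.58 [332.9, 319.9] [512.13172221 -20.49433074   7.56182971]
0.88 [142.9, 254.7] [509.16655165 512.67636054   8.73981829]
0.8 [391.1, 248.8] [510.84507069 -13.26117826   9.14837094]
```

Request:
{"method": "apply_moves", "body": {
  "motion": "0 -0.0025 0 0;-0.0001 -0.00493 -0.0007 0;-0.0001 -0.00493 -0.0008 0;-0.0001 -0.00493 -0.0007 0;-0.0001 -0.00493 -0.0008 0"
}}

```text
time: 8.32
tool_pos: [484.8, 227.5, 129.6]
tcp_rot: [2.977, 0.046, -3.127]
contact_force: [-0.0, 6.3, 10.5]
grip_width: 0.1
finger_force: 5.3
```

```bash
cat > m.py <<'E'
from h import *
log(); 
c=bot.capture('side');d=bot.cut_out(c,'board')
for x in d[:2]:
    p=pts(c,x['pixels']);p=p[(p[:,2]>120)&(p[:,2]<136)]
    if len(p)>500:
      for X in(400,430,530,560):
        s=p[abs(p[:,0]-X)<5,1];print(X,s.min() if len(s) else 0,s.max() if len(s) else 0)
E
python3 m.py
```

```text
t 8.32 q [ 0.203  0.411  1.73   0.191  0.933 -1.494] p [484.8 227.5 129.6] rpy [ 2.977  0.046 -3.127] z [ 0.043  0.165 -0.985] F [-0.   6.3 10.5] w 0.1
```

Request:
{"method": "apply_moves", "body": {
  "motion": "-0.0001 -0.00493 -0.0009 0;-0.0001 -0.00493 -0.0008 0;-0.0001 -0.00493 -0.0008 0;0 -0.0025 -0.0004 0;0 0 0 0"
}}

```text
time: 9.05
tool_pos: [485.3, 209.6, 129.6]
tcp_rot: [2.978, 0.046, -3.127]
contact_force: [-0.2, 4.2, 10.6]
grip_width: 0.5
finger_force: 5.4
```

```bash
python3 - <<'E'
from h import *
log()
for n in('side','top'):
  c=bot.capture(n);cv2.imwrite('pics/%s3.png'%n,c['img'])
  a=pts(c);g=np.zeros(0)
  z=c['range_z'];v,u=np.nonzero(z>0);val=c['img'][v,u].max(1)
  k=(a[:,2]>120)&(a[:,2]<136)&(val<75)&(a[:,1]>90)&(a[:,1]<335)
  for X in(400,420,440,520,540,560):
    s=a[k&(abs(a[:,0]-X)<6),1];print(n,X,len(s),np.percentile(s,[1,99]).round(1) if len(s) else 0)
E
```

```text
t 9.05 q [ 0.168  0.402  1.744  0.193  0.934 -1.531] p [485.3 209.6 129.6] rpy [ 2.978  0.046 -3.127] z [ 0.043  0.164 -0.986] F [-0.2  4.2 10.6] w 0.5
side 400 90 [124.6 221.6]
side 420 143 [126.3 265.2]
side 440 184 [128.8 265.8]
side 520 70 [134.3 175.8]
side 540 64 [138.1 176.4]
side 560 135 [140.2 275.2]
top 400 330 [126.2 331.3]
top 420 337 [127.8 332. ]
top 440 285 [129.4 332.9]
top 520 2 [272.2 272.5]
top 540 38 [262.6 276.6]
top 560 214 [142.4 277.6]
```

View pics/side3.png

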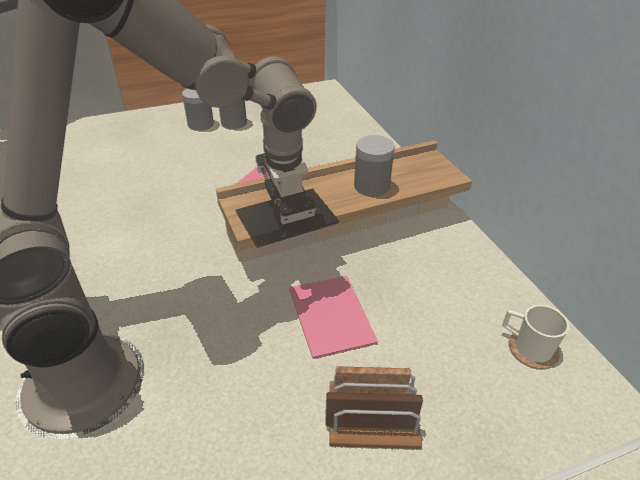

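Request:
{"method": "apply_moves", "body": {
  "motion": "0 -0.003 -0.0005 0;-0.0001 -0.00443 -0.0007 0;-0.0001 -0.00443 -0.0007 0;0 -0.002 -0.0003 0;0 0 0 0"
}}

```text
time: 9.78
tool_pos: [485.8, 195.6, 129.6]
tcp_rot: [2.978, 0.046, -3.127]
contact_force: [-0.3, 5.7, 11.9]
grip_width: 0.3
finger_force: 5.6
```

Request:
{"method": "apply_moves", "body": {
  "motion": "0 0 -0.0008 0;0 0 -0.001 0;0 0 -0.004 0;0 0.005 -0.03 0;0 0.01 -0.06 0"
}}

```text
time: 10.4
tool_pos: [478.2, 193.0, 222.9]
tcp_rot: [2.982, 0.034, -3.127]
contact_force: [0.9, -0.1, 0.6]
grip_width: 0.6
finger_force: 0.0
```

```bash
cat > e.py <<'E'
from h import *
log()
F=[]
for n in('side','top'):
  c=bot.capture(n)
  a=pts(c);z=c['range_z'];v,u=np.nonzero(z>0);val=c['img'][v,u].max(1)
  k=(a[:,2]>120)&(a[:,2]<136)&(val<75)&(a[:,1]>90)&(a[:,1]<335)
  for X in(400,420,440,480,520,540,560):
    s=a[k&(abs(a[:,0]-X)<6),1];print(n,X,len(s),np.percentile(s,[1,99]).round(1) if len(s) else 0)
  p=a[k];print(cv2.minAreaRect(p[(p[:,1]<300)&(p[:,0]<620)&(p[:,0]>360)][:,:2].astype(np.float32)),np.median(p[:,2]))
E
python3 e.py; cat log.jsonl
```

```text
t 10.4 q [ 0.138  0.284  1.631  0.167  1.178 -1.511] p [478.2 193.  222.9] rpy [ 2.982  0.034 -3.127] z [ 0.031  0.159 -0.987] F [ 0.9 -0.1  0.6] w 0.6
side 400 80 [111.3 207.8]
side 420 121 [112.5 252.1]
side 440 179 [115.2 250.9]
side 480 210 [119.2 255.5]
side 520 206 [123.2 260.4]
side 540 193 [124.6 260.7]
side 560 201 [126.4 263.4]
((486.9369201660156, 189.0851593017578), (200.0081329345703, 142.72979736328125), 5.0470476150512695) 127.87536058098738
top 400 332 [112.5 331.4]
top 420 328 [114.1 331.9]
top 440 281 [115.6 332.9]
top 480 5 [333.4 334.7]
top 520 0 0
top 540 0 0
top 560 11 [261.8 264.4]
((484.5313720703125, 188.28553771972656), (199.4672088623047, 138.9310302734375), 5.814368724822998) 129.05442629258562
[[1.19198512, 0.341979967, 1.52409142, -1.87e-05, 1.27538016, -0.145993261], [121.11927113, 510.86674769, 226.75391299], [3.14145566, 3.8e-05, 2.90878016]]
[[1.246844887603383, 1.192931249476745, 0.03727423038610637, 0.015277928897254506, 1.7459324077466254, -0.08717587644432728], [208.30959096788266, 875.4206295870063, 178.92742010287375], [2.9754815083689223, -3.6
[... 1324 characters left out ...]
516, 1.729861873950464, 0.19102594050511118, 0.9332158628571459, -1.494466178117648], [484.765085151946, 227.48992123871807, 129.64588230264647], [2.9767928716906624, 0.04629927834884118, -3.127170066747552]]
[[0.16793865216994847, 0.4021779106537638, 1.7440705761195014, 0.1933278538636473, 0.9335310175486266, -1.5314523094094437], [485.3326287305526, 209.58909582603553, 129.638056481549], [2.977561984079576, 0.0461101241669144, -3.1272472285883857]]
[[0.1381927548185855, 0.28417107421740284, 1.6312410932471455, 0.1670467604817448, 1.1777719741601187, -1.5106111986318855], [478.24139618418405, 192.97426180318075, 222.93148797348], [2.9820043507586003, 0.0338869158672479, -3.126657683764439]]
```

```bash
cat > k.py <<'E'
from h import *
from scipy.optimize import least_squares
LO=np.array([-2.53,-.77,.04,-1,.28,-3.11]);HI=np.array([2.53,2.02,2.7,4.14,2.66,3.11])
def Rz(a):return Ro.from_euler("z",a).as_matrix()
def Ry(a):return Ro.from_euler("y",a).as_matrix()
def fk(q,P):
    h,a1,d,L1,e,L2,L3,c=P
    R=Rz(q[0]);p=np.array([0,0,h])+R@[a1,0,0]
    R=R@Ry(q[1]);p=p+R@[0,d,L1]
    R=R@Ry(q[2]);p=p+R@[e,0,L2]
    R=R@Rz(q[3])@Ry(q[4]);p=p+R@[0,0,L3]
    return p,R@Rz(q[5]+c)
def fit():
    D=[json.loads(l) for l in open("log.jsonl")]
    def f(P):
        r=[]
        for q,p,e in D:
            a,R=fk(q,P); r+=list(a-p)+list(300*(Ro.from_euler("xyz",e).as_matrix().T@R-np.eye(3)).ravel())
        return r
    best=min((least_squares(f,[300,0,80*s,400,0,400,250,c]) for s in(1,-1) for c in(0,np.pi/2,np.pi,-np.pi/2)),key=lambda s:s.cost)
    return best
if __name__=="__main__":
    b=fit();print(b.x.round(2),b.cost,np.abs(b.fun).max())
    json.dump(b.x.tolist(),open("P.json","w"))
P=json.load(open("P.json"))
def solve(p,R,q0,w):
    def f(q):
        a,B=fk(q,P);return np.r_[a-p,w*Ro.from_matrix(R.T@B).as_rotvec(),1e-3*(q-q0)]
    return least_squares(f,np.clip(q0,LO+1e-6,HI-1e-6),bounds=(LO,HI)).x
def run(q,rows,w=100):
    p,R=fk(q,P)
    for r in rows:
        tp=p+R@np.array(r[:3])*1000; tR=R@Rz(np.radians(r[3]))
        q=solve(tp,tR,q,w); p,R=fk(q,P)
    return q,p,R
E
sed -i 's/^P=json/import os\nP=json/' k.py; echo '[1,1,1,1,1,1,1,1]'>P.json; python3 k.py; python3 - <<'E'
from k import *
q=np.array([1.192,.342,1.524,0,1.275,-.146])
for w in(30,100,200,300,500,1000):
    a=run(q,[[0,.06,0,0]]*6,w);b=run(a[0],[[0,.06,0,0]]*4,w)
    print(w,a[1].round(1),b[1].round(1),b[0].round(3),b[2][:,2].round(3))
E
```

```text
[222.9    0.    76.4  506.2   46.5  379.6  318.08   1.57] 4.735143484731878e-09 6.836522317145777e-05
30 [204.1 860.9 226.8] [ 252.3 1064.2  328.5] [ 1.247  1.161  0.04   0.086  1.013 -0.1  ] [ 0.185  0.781 -0.597]
100 [203.1 856.7 225.2] [ 248.  1045.9  312. ] [ 1.247  1.156  0.04   0.076  1.104 -0.095] [ 0.173  0.728 -0.663]
200 [200.8 847.  221.4] [ 237.8 1003.1  273.2] [ 1.247  1.153  0.04   0.058  1.292 -0.088] [ 0.141  0.596 -0.791]
300 [198.6 837.7 217.9] [227.7 960.2 236. ] [ 1.247  1.162  0.04   0.043  1.457 -0.086] [ 0.107  0.453 -0.885]
500 [195.9 826.1 213.6] [213.9 902.1 189.8] [ 1.248  1.186  0.04   0.023  1.657 -0.085] [ 0.059  0.249 -0.967]
1000 [193.7 817.1 210.4] [202.7 854.9 156. ] [ 1.248  1.215  0.04   0.007  1.807 -0.088] [ 0.019  0.078 -0.997]
```

```bash
python3 - <<'E'
from k import *
q0=np.array([1.192,.342,1.524,0,1.275,-.146])
for w in(550,600,650,700):
    a=run(q0,[[0,.06,0,0]]*6,w);b=run(a[0],[[0,.06,0,0]]*4,w);print(w,b[1].round(1),b[2][:,2].round(3))
b=np.radians(5.4);n=np.array([-np.sin(b),np.cos(b),0])
def RT(t,head=b): # t = tilt from down
    n=np.array([-np.sin(head),np.cos(head),0]);z=n*np.sin(t)+np.array([0,0,-np.cos(t)]);y=n*np.cos(t)+np.array([0,0,np.sin(t)]);return np.c_[np.cross(y,z),y,z]
for t in(60,75,85,90):
  for q4 in(.2,1.5,2.5):
    q=solve(np.array([489,155,124.5]),RT(np.radians(t)),np.array([.1,.4,1.6,q4,1.2,-1.5]),600);p,R=fk(q,P)
    print(t,q.round(2),p.round(1),(R.T@RT(np.radians(t))).trace().round(3))
E
```

```text
550 [211.7 892.9 183. ] [ 0.051  0.216 -0.975]
600 [209.9 885.3 177.4] [ 0.045  0.189 -0.981]
650 [208.4 879.  172.9] [ 0.039  0.166 -0.985]
700 [207.2 873.7 169.1] [ 0.035  0.147 -0.989]
60 [-0.37  0.7   1.78  0.9   1.42 -2.55] [489.  155.  124.5] 3.0
60 [-0.37  0.7   1.78  0.9   1.42 -2.55] [489.  155.  124.5] 3.0
60 [-0.37  0.7   1.78  0.9   1.42 -2.55] [489.  155.  124.5] 3.0
75 [-0.43  0.85  1.76  0.99  1.59 -2.68] [489.  155.  124.5] 3.0
75 [-0.43  0.85  1.76  0.99  1.59 -2.68] [489.  155.  124.5] 3.0
75 [-0.43  0.85  1.76  0.99  1.59 -2.68] [489.  155.  124.5] 3.0
85 [-0.44  0.96  1.73  1.05  1.71 -2.75] [489.  155.  124.5] 3.0
85 [-0.44  0.96  1.73  1.05  1.71 -2.75] [489.  155.  124.5] 3.0
85 [-0.44  0.96  1.73  1.05  1.71 -2.75] [489.  155.  124.5] 3.0
90 [-0.44  1.01  1.72  1.07  1.78 -2.78] [489.  155.  124.5] 3.0
90 [-0.44  1.01  1.72  1.07  1.78 -2.78] [489.  155.  124.5] 3.0
90 [-0.44  1.01  1.72  1.07  1.78 -2.78] [489.  155.  124.5] 3.0
```

```bash
cat > g.py <<'E'
from k import *
W=640
b=np.radians(5.4);n=np.array([-np.sin(b),np.cos(b),0])
def sweep(az,z0,r0,elev,N=40,dr=60):
    q=np.array([0.138,.284,1.631,.167,1.178,-1.511]);p,R=fk(q,P)
    u=np.array([np.cos(az),np.sin(az),0])
    tgt=u*r0+[0,0,z0]
    for s in np.linspace(0,1,12)[1:]: q=solve(p+(tgt-p)*s,R,q,W)
    out=[]
    d=u*np.cos(elev)+np.array([0,0,np.sin(elev)])
    p,R=fk(q,P)
    for i in range(N):
        q=solve(p+d*dr,R,q,W);p,R=fk(q,P)
        if i%8==7: out.append((np.degrees(np.arccos(-R[2,2])).round(0),np.degrees(np.arctan2(R[1,2],R[0,2])).round(0),p.round(0).tolist(),q.round(2).tolist()))
    return out
if __name__=="__main__":
    for el in(.3,.7,1.0,1.3):
        print(el); o=sweep(np.radians(95),450,700,el)
        for x in o:print("  ",x)
E
python3 g.py
```

```text
0.3
   (np.float64(23.0), np.float64(88.0), [-72.0, 878.0, 400.0], [1.57, 0.94, 0.04, -0.01, 1.75, -0.03])
   (np.float64(40.0), np.float64(91.0), [-80.0, 1003.0, 363.0], [1.57, 1.05, 0.04, 0.01, 1.35, -0.03])
   (np.float64(56.0), np.float64(93.0), [-86.0, 1093.0, 352.0], [1.57, 1.15, 0.04, 0.05, 0.98, -0.04])
   (np.float64(69.0), np.float64(93.0), [-91.0, 1146.0, 362.0], [1.57, 1.21, 0.04, 0.09, 0.69, -0.08])
   (np.float64(79.0), np.float64(94.0), [-93.0, 1169.0, 385.0], [1.57, 1.25, 0.04, 0.15, 0.48, -0.13])
0.7
   (np.float64(24.0), np.float64(88.0), [-64.0, 791.0, 522.0], [1.56, 0.77, 0.04, -0.01, 1.91, -0.04])
   (np.float64(41.0), np.float64(91.0), [-68.0, 869.0, 573.0], [1.55, 0.77, 0.04, 0.02, 1.62, -0.04])
   (np.float64(58.0), np.float64(92.0), [-72.0, 944.0, 628.0], [1.55, 0.79, 0.04, 0.05, 1.3, -0.04])
   (np.float64(73.0), np.float64(93.0), [-76.0, 999.0, 684.0], [1.55, 0.83, 0.04, 0.08, 0.99, -0.06])
   (np.float64(87.0), np.float64(93.0), [-79.0, 1029.0, 736.0], [1.55, 0.86, 0.04, 0.12, 0.73, -0.09])
1.0
   (np.float64(23.0), np.float64(88.0), [-57.0, 707.0, 599.0],
[... 256 characters left out ...]
4(73.0), np.float64(92.0), [-58.0, 805.0, 865.0], [1.51, 0.53, 0.04, 0.1, 1.3, -0.06])
   (np.float64(89.0), np.float64(93.0), [-60.0, 834.0, 941.0], [1.51, 0.55, 0.04, 0.13, 1.0, -0.07])
1.3
   (np.float64(21.0), np.float64(87.0), [-49.0, 615.0, 660.0], [1.53, 0.53, 0.04, -0.0, 2.2, -0.07])
   (np.float64(36.0), np.float64(90.0), [-40.0, 556.0, 775.0], [1.47, 0.35, 0.04, 0.06, 2.12, -0.07])
   (np.float64(52.0), np.float64(91.0), [-35.0, 541.0, 868.0], [1.42, 0.25, 0.04, 0.14, 1.94, -0.07])
   (np.float64(69.0), np.float64(91.0), [-34.0, 553.0, 961.0], [1.37, 0.21, 0.04, 0.21, 1.69, -0.07])
   (np.float64(86.0), np.float64(92.0), [-34.0, 571.0, 1054.0], [1.36, 0.21, 0.04, 0.24, 1.4, -0.07])
```

```bash
nproc; cat > u.py <<'E'
from g import *
from multiprocessing import Pool
def RT(t,h=b):
    n=np.array([-np.sin(h),np.cos(h),0]);z=n*np.sin(t)+np.array([0,0,-np.cos(t)]);y=-(n*np.cos(t)+np.array([0,0,np.sin(t)]));return np.c_[np.cross(y,z),y,z]
q_p=solve(np.array([489,155,124.5]),RT(1.47),np.array([-.4,.9,1.7,1,1.7,.4]),W)
def trial(s):
    r=np.random.default_rng(s)
    q=q_p.copy();p,R=fk(q,P)
    way=[p+[0,-60,150]]
    az=r.uniform(-2.3,.3);rad=r.uniform(250,750);z=r.uniform(260,650)
    way.append(np.array([rad*np.cos(az),rad*np.sin(az),z]))
    d=r.normal(size=3);d/=np.linalg.norm(d)
    for wp in way:
        for i in range(14):
            v=wp-p;L=np.linalg.norm(v)
            if L<5:break
            q=solve(p+v*min(1,60/L),R,q,W);p,R=fk(q,P)
            if p[2]<120:return None
    t0=np.degrees(np.arccos(-R[2,2]));best=(999,)
    for i in range(32):
        q=solve(p+d*60,R,q,W);p,R=fk(q,P)
        if p[2]<230 or np.hypot(p[0],p[1])<220:break
        t=np.degrees(np.arccos(np.clip(-R[2,2],-1,1)));lv=np.degrees(np.arcsin(R[2,0]))
        if t<best[0]:best=(t.round(1),lv.round(1),i+1,t0.round(1),np.round([az,rad,z],2).tolist(),d.round(2).tolist(),p.round().tolist(),q.round(2).tolist(),s)
    return best
if __name__=="__main__":
    print(q_p.round(2))
    import time;t=time.time()
    with Pool() as pl:
        R=[x for x in pl.imap_unordered(trial,range(400)) if x and len(x)>1]
    R.sort(key=lambda x:x[0])
    print(time.time()-t,len(R))
    for x in R[:12]:print(x)
E
OMP_NUM_THREADS=1 timeout 500 python3 u.py
```

```text
4
[-0.44  0.95  1.73  1.04  1.7   0.39]
51.57487773895264 393
(np.float64(39.8), np.float64(-4.3), 32, np.float64(79.9), [-1.67, 551.43, 478.12], [-0.23, -0.54, 0.81], [-220.0, -416.0, 595.0], [-1.94, 0.64, 0.22, -1.0, 2.62, -1.4], 324)
(np.float64(39.9), np.float64(-6.2), 32, np.float64(77.6), [-1.4, 471.83, 578.14], [-0.21, -0.59, 0.78], [-211.0, -441.0, 580.0], [-1.9, 0.69, 0.17, -1.0, 2.63, -1.34], 202)
(np.float64(40.2), np.float64(-9.3), 32, np.float64(80.1), [-1.7, 435.23, 562.35], [-0.52, -0.46, 0.72], [-478.0, -348.0, 577.0], [-2.32, 0.76, 0.04, -1.0, 2.35, -1.68], 386)
(np.float64(42.4), np.float64(-8.9), 29, np.float64(78.5), [-1.38, 435.48, 437.26], [-0.61, -0.12, 0.79], [-517.0, -200.0, 644.0], [-2.53, 0.59, 0.2, -1.0, 2.24, -1.83], 387)
(np.float64(42.6), np.float64(-3.1), 32, np.float64(84.2), [-1.99, 530.63, 362.93], [-0.4, -0.53, 0.75], [-329.0, -396.0, 556.0], [-2.13, 0.73, 0.21, -1.0, 2.57, -1.43], 374)
(np.float64(43.7), np.float64(-8.0), 32, np.float64(80.2), [-1.74, 458.41, 575.0], [0.13, -0.38, 0.91], [-56.0, -342.0, 647.0], [-1.59, 0.39, 0.56, -1.0, 2.66, -1.2
[... 353 characters left out ...]
14)
(np.float64(45.5), np.float64(-8.9), 32, np.float64(77.7), [-1.22, 539.04, 315.32], [-0.64, 0.31, 0.7], [-454.0, -145.0, 665.0], [-2.53, 0.37, 0.54, -1.0, 2.18, -1.71], 139)
(np.float64(45.5), np.float64(-11.5), 32, np.float64(81.1), [-1.75, 681.95, 373.32], [0.25, -0.58, 0.78], [37.0, -470.0, 566.0], [-1.39, 0.68, 0.3, -1.0, 2.66, -1.09], 319)
(np.float64(46.1), np.float64(-6.8), 32, np.float64(84.2), [-0.74, 287.93, 396.63], [-0.75, -0.23, 0.61], [-602.0, -250.0, 523.0], [-2.53, 0.83, 0.14, -1.0, 2.2, -1.69], 92)
(np.float64(46.1), np.float64(-11.1), 30, np.float64(84.2), [-2.12, 325.43, 316.46], [-0.65, 0.29, 0.71], [-495.0, -166.0, 660.0], [-2.53, 0.45, 0.45, -1.0, 2.14, -1.73], 113)
```

```bash
python3 - <<'E'
from g import *
o=log();R=Rt(o);print(to(o,[-85,695,450])/13)
az=np.radians(97)
for x in sweep(az,450,700,.7,44)[-2:]:print(x)
u=np.array([np.cos(az)*np.cos(.7),np.sin(az)*np.cos(.7),np.sin(.7)])
print((R.T@u*60).round(1))
E
```

```text
t 10.5 q [ 0.139  0.276  1.622  0.168  1.177 -1.511] p [482.6 194.  230.1] rpy [ 2.979  0.051 -3.126] z [ 0.048  0.162 -0.986] F [-0.4  0.8 -0.4] w 0.6
[ 42.14615385  41.76923077 -12.50769231]
(np.float64(73.0), np.float64(95.0), [-110.0, 996.0, 684.0], [1.58, 0.83, 0.04, 0.08, 0.99, -0.03])
(np.float64(87.0), np.float64(95.0), [-114.0, 1025.0, 736.0], [1.58, 0.86, 0.04, 0.11, 0.73, -0.06])
[  2.9  51.3 -31. ]
```

Request:
{"method": "apply_moves", "body": {
  "motion": "0.042 0.042 -0.0125 0;0.042 0.042 -0.0125 0;0.042 0.042 -0.0125 0;0.042 0.042 -0.0125 0;0.042 0.042 -0.0125 0;0.042 0.042 -0.0125 0;0.042 0.042 -0.0125 0;0.042 0.042 -0.0125 0",
  "fingers": 1
}}

```text
time: 11.5
tool_pos: [131.8, 504.6, 363.0]
tcp_rot: [2.982, 0.041, -3.127]
contact_force: [1.4, 0.5, 1.0]
grip_width: 75.8
finger_force: 0.0
```

Request:
{"method": "apply_moves", "body": {
  "motion": "0.042 0.042 -0.0125 0;0.042 0.042 -0.0125 0;0.042 0.042 -0.0125 0;0.042 0.042 -0.0125 0;0.042 0.042 -0.0125 0;0.003 0.051 -0.031 0;0.003 0.051 -0.031 0;0.003 0.051 -0.031 0"
}}

```text
time: 12.5
tool_pos: [-86.1, 745.2, 483.2]
tcp_rot: [2.92, 0.036, -3.125]
contact_force: [0.5, 0.4, -0.3]
grip_width: 91.8
finger_force: 0.0
```

Request:
{"method": "apply_moves", "body": {
  "motion": "0.003 0.051 -0.031 0;0.003 0.051 -0.031 0;0.003 0.051 -0.031 0;0.003 0.051 -0.031 0;0.003 0.051 -0.031 0;0.003 0.051 -0.031 0;0.003 0.051 -0.031 0;0.003 0.051 -0.031 0"
}}

```text
time: 13.5
tool_pos: [-86.6, 762.0, 600.5]
tcp_rot: [2.605, 0.014, -3.116]
contact_force: [0.6, 0.4, -0.5]
grip_width: 91.8
finger_force: 0.0
```

```bash
cat > st.py <<'E'
from k import *
def st():
    o=log();R=Rt(o);z=R[:,2]
    print("tilt",np.degrees(np.arccos(-z[2])).round(1),"head",np.degrees(np.arctan2(z[1],z[0])).round(1),"x",R[:,0].round(3))
    return o,R
E
python3 - <<'E'
from st import *
o,R=st()
E
```

```text
t 13.5 q [ 1.588  0.677  0.037 -0.009  1.891 -0.017] p [-86.6 762.  600.5] rpy [ 2.605  0.014 -3.116] z [-0.     0.511 -0.859] F [ 0.6  0.4 -0.5] w 91.8
tilt 30.7 head 90.0 x [-1.    -0.025 -0.014]
```

Request:
{"method": "apply_moves", "body": {
  "motion": "0.012 0.059 0 0;0.012 0.059 0 0;0.012 0.059 0 0;0.012 0.059 0 0;0.012 0.059 0 0;0.012 0.059 0 0;0.012 0.059 0 0;0.012 0.059 0 0"
}}

```text
time: 14.5
tool_pos: [-147.1, 865.5, 628.3]
tcp_rot: [2.294, -0.011, -3.095]
contact_force: [0.7, -0.6, -0.4]
grip_width: 91.7
finger_force: 0.0
```

```bash
python3 - <<'E'
from st import *
o,R=st()
for r in ([.012,.059,.01,0],[.012,.057,.02,0],[.0,.052,.03,0],[.03,.045,.03,0]):
    q,p,B=run(o["joint_positions"],[r]*8,640);z=B[:,2];print(r,p.round(),q.round(2),np.degrees(np.arccos(-z[2])).round(1),np.degrees(np.arctan2(z[1],z[0])).round(1),B[:,0].round(3))
E
```

```text
t 14.5 q [ 1.661  0.734  0.037 -0.026  1.523  0.039] p [-147.1  865.5  628.3] rpy [ 2.294 -0.011 -3.095] z [-0.042  0.749 -0.662] F [ 0.7 -0.6 -0.4] w 91.7
tilt 48.6 head 93.2 x [-0.999 -0.046  0.011]
[0.012, 0.059, 0.01, 0] [-189.  909.  706.] [ 1.7   0.73  0.04 -0.03  1.23  0.06] 65.4 95.6 [-0.996 -0.082  0.034]
[0.012, 0.057, 0.02, 0] [-192.  952.  658.] [ 1.7   0.81  0.04 -0.03  1.16  0.06] 65.3 95.6 [-0.996 -0.082  0.034]
[0.0, 0.052, 0.03, 0] [-120. 1004.  600.] [ 1.6   0.88  0.04  0.05  1.1  -0.02] 64.3 94.6 [-0.997 -0.068  0.026]
[0.03, 0.045, 0.03, 0] [-314.  971.  570.] [ 1.85  0.92  0.04 -0.17  1.08  0.2 ] 63.7 96.9 [-0.994 -0.098  0.044]
```

Request:
{"method": "apply_moves", "body": {
  "motion": "0.008 0.057 0.02 0;0.008 0.057 0.02 0;0.008 0.057 0.02 0;0.008 0.057 0.02 0;0.008 0.057 0.02 0;0.008 0.057 0.02 0;0.008 0.057 0.02 0;0.008 0.057 0.02 0"
}}

```text
time: 15.5
tool_pos: [-167.2, 957.2, 665.9]
tcp_rot: [1.985, -0.032, -3.062]
contact_force: [-0.0, -0.4, 0.3]
grip_width: 91.6
finger_force: 0.0
```

Request:
{"method": "apply_moves", "body": {
  "motion": "0 0.055 0.025 0;0 0.055 0.025 0;0 0.055 0.025 0;0 0.055 0.025 0;0 0.055 0.025 0;0 0.055 0.025 0;0 0.055 0.025 0;0 0.055 0.025 0"
}}

```text
time: 16.5
tool_pos: [-131.2, 970.0, 770.9]
tcp_rot: [1.708, -0.04, -3.036]
contact_force: [-0.0, -0.4, 0.4]
grip_width: 91.9
finger_force: 0.0
```

```bash
python3 - <<'E'
from st import *
o,R=st()
n=np.array([-np.sin(np.radians(5.4)),np.cos(np.radians(5.4)),0])
tgt=np.array([489.2,155.2,0])-95*n+[0,0,300]
print(tgt,to(o,tgt)); d=tgt-o["tool_pos"];print(d)
E
```

```text
t 16.5 q [ 1.601  0.771  0.037  0.102  0.903 -0.035] p [-131.2  970.   770.9] rpy [ 1.708 -0.04  -3.036] z [-0.11   0.984 -0.137] F [-0.  -0.4  0.4] w 91.9
tilt 82.1 head 96.4 x [-0.994 -0.105  0.04 ]
[498.14028977  60.62161336 300.        ] [-548.1 -578.2 -900. ]
[ 629.33075688 -909.38981653 -470.91744985]
```

```bash
python3 - <<'E'
from st import *
o=bot.get_obs();q=o["joint_positions"]
rows=[[0,0,-.06,0]]*4+[[-.0365,-.0385,-.044,0]]*15
for i,r in enumerate(rows):
    q2,p,R=run(q,[r],640);print(i,p.round(),q2.round(2),np.abs(q2-q).max().round(2),R[:,2].round(2));q=q2
E
```

```text
0 [-125.  911.  779.] [ 1.59  0.52  0.49  0.14  0.7  -0.08] 0.45 [-0.11  0.98 -0.14]
1 [-118.  852.  787.] [ 1.58  0.37  0.72  0.17  0.63 -0.11] 0.23 [-0.11  0.98 -0.14]
2 [-111.  793.  796.] [ 1.57  0.23  0.88  0.2   0.6  -0.14] 0.17 [-0.11  0.98 -0.14]
3 [-105.  734.  804.] [ 1.56  0.11  1.01  0.23  0.59 -0.16] 0.13 [-0.11  0.98 -0.14]
4 [-65. 689. 770.] [ 1.45 -0.01  1.23  0.47  0.54 -0.41] 0.25 [-0.11  0.98 -0.14]
5 [-25. 644. 737.] [ 1.31 -0.11  1.42  0.77  0.55 -0.71] 0.3 [-0.11  0.98 -0.14]
6 [ 16. 599. 703.] [ 1.13 -0.2   1.58  1.05  0.64 -0.99] 0.29 [-0.11  0.98 -0.14]
7 [ 56. 554. 670.] [ 0.91 -0.27  1.71  1.25  0.81 -1.22] 0.22 [-0.11  0.98 -0.14]
8 [ 96. 509. 636.] [ 0.65 -0.32  1.83  1.38  1.05 -1.38] 0.26 [-0.11  0.98 -0.14]
9 [136. 465. 603.] [ 0.38 -0.33  1.92  1.44  1.3  -1.52] 0.27 [-0.11  0.98 -0.14]
10 [176. 420. 569.] [ 0.14 -0.29  1.99  1.44  1.53 -1.65] 0.25 [-0.11  0.98 -0.14]
11 [216. 375. 535.] [-0.06 -0.22  2.04  1.39  1.7  -1.8 ] 0.2 [-0.11  0.98 -0.14]
12 [257. 330. 502.] [-0.21 -0.11  2.05  1.32  1.81 -1.95] 0.15 [-0.11  0.98 -0.14]
13 [297. 285. 468.] [-0.32  0.02  2.03  1.24  1.88 -2.09] 0.14 [-0.11  0.98 -0.14]
14 [337. 240. 435.] [-0.4   0.15  1.99  1.16  1.91 -2.21] 0.14 [-0.11  0.98 -0.14]
15 [377. 195. 401.] [-0.46  0.29  1.92  1.1   1.93 -2.29] 0.14 [-0.11  0.98 -0.14]
16 [417. 150. 368.] [-0.51  0.42  1.82  1.05  1.94 -2.35] 0.13 [-0.11  0.98 -0.14]
17 [457. 106. 334.] [-0.54  0.55  1.71  1.02  1.96 -2.38] 0.13 [-0.11  0.98 -0.14]
18 [498.  61. 301.] [-0.57  0.68  1.57  1.    1.99 -2.38] 0.14 [-0.11  0.98 -0.14]
```

Request:
{"method": "apply_moves", "body": {
  "motion": "0 0 -0.015 0;0 0 -0.025 0;0 0 -0.045 0;0 0 -0.06 0;0 0 -0.06 0;-0.02 -0.021 -0.03 0;-0.024 -0.026 -0.03 0;-0.024 -0.026 -0.03 0"
}}

```text
time: 17.5
tool_pos: [-32.9, 674.7, 736.4]
tcp_rot: [1.708, -0.039, -3.036]
contact_force: [-0.2, 0.4, 0.6]
grip_width: 91.3
finger_force: 0.0
```

Request:
{"method": "apply_moves", "body": {
  "motion": "-0.026 -0.027 -0.031 0;-0.026 -0.027 -0.031 0;-0.026 -0.027 -0.031 0;-0.026 -0.027 -0.031 0;-0.026 -0.027 -0.031 0;-0.028 -0.03 -0.034 0;-0.028 -0.03 -0.034 0;-0.028 -0.03 -0.034 0"
}}

```text
time: 18.5
tool_pos: [202.7, 412.8, 540.4]
tcp_rot: [1.71, -0.036, -3.038]
contact_force: [0.6, 0.5, -0.4]
grip_width: 91.6
finger_force: 0.0
```

```bash
python3 - <<'E'
from st import *
o,R=st()
n=np.array([-np.sin(np.radians(5.4)),np.cos(np.radians(5.4)),0])
tgt=np.array([489.2,155.2,0])-95*n+[0,0,300]
v=to(o,tgt);print(v,np.linalg.norm(v)/60)
E
```

```text
t 18.5 q [ 0.096 -0.227  2.027  1.433  1.551 -1.763] p [202.7 412.8 540.4] rpy [ 1.71  -0.036 -3.038] z [-0.107  0.985 -0.139] F [ 0.6  0.5 -0.4] w 91.6
tilt 82.0 head 96.2 x [-0.994 -0.103  0.036]
[-266.  -281.5 -345. ] 8.644575209665051
```

Request:
{"method": "apply_moves", "body": {
  "motion": "-0.0296 -0.0313 -0.0383 0;-0.0296 -0.0313 -0.0383 0;-0.0296 -0.0313 -0.0383 0;-0.0296 -0.0313 -0.0383 0;-0.0296 -0.0313 -0.0383 0;-0.0296 -0.0313 -0.0383 0;-0.0296 -0.0313 -0.0383 0;-0.0296 -0.0313 -0.0383 0"
}}

```text
time: 19.5
tool_pos: [466.4, 100.4, 325.0]
tcp_rot: [1.712, -0.038, -3.038]
contact_force: [1.0, -0.3, 0.4]
grip_width: 92.2
finger_force: 0.0
```

Request:
{"method": "apply_moves", "body": {
  "motion": "-0.0296 -0.0313 -0.0383 0;0 0 0 10.5;0 0 0 10.5;0 0 0 10.5;0 0 0 10.5;0 0 0 10.5;0 0 0 10.5;0 0 0 10.5"
}}

```text
time: 20.5
tool_pos: [498.2, 62.7, 299.2]
tcp_rot: [2.104, -1.29, 2.735]
contact_force: [-0.3, -0.4, 0.1]
grip_width: 91.9
finger_force: 0.0
```

Request:
{"method": "apply_moves", "body": {
  "motion": "0 0 0 10.5;0 0 0 10.5;0 0 0 10.5;0 0 0 10.5;0 0 0 10.5;0 0 0 10.5;0 0 0 10.5;0 0 0 10.5"
}}

```text
time: 21.5
tool_pos: [498.2, 62.8, 299.2]
tcp_rot: [-1.721, -0.345, 0.161]
contact_force: [-0.3, -0.3, 0.0]
grip_width: 91.9
finger_force: 0.0
```

```bash
cat > pp.py <<'E'
from st import *
o,R=st()
print("turn to level x", np.degrees(np.arctan2(-R[2,0],R[2,1])))
n=np.array([-np.sin(np.radians(5.4)),np.cos(np.radians(5.4)),0])
tip=np.array([489.2,155.2,124.5])
for t in(tip-95*n,tip): print(t.round(1),to(o,t))
E
python3 pp.py
```

```text
t 21.5 q [-0.569  0.676  1.571  0.996  1.979  0.374] p [498.2  62.8 299.2] rpy [-1.721 -0.345  0.161] z [-0.108  0.984 -0.141] F [-0.3 -0.3  0. ] w 91.9
tilt 81.9 head 96.3 x [0.929 0.151 0.338]
turn to level x -160.0393655485881
[498.1  60.6 124.5] [-59.5 162.7  22.6]
[489.2 155.2 124.5] [-53.5 150.6 116.6]
```

Request:
{"method": "apply_moves", "body": {
  "motion": "0 0 0 10;0 0 0 10;0 0.05 0.0065 0;0 0.05 0.0065 0;0 0.05 0.0065 0;0 0.0233 0.003 0;0 0 0 0;0 0 0 0"
}}

```text
time: 22.5
tool_pos: [499.0, 61.0, 125.2]
tcp_rot: [-1.711, -0.005, 0.111]
contact_force: [-1.0, -0.5, 0.6]
grip_width: 91.7
finger_force: 0.0
```

```bash
python3 pp.py; python3 - <<'E'
from h import *
for n in('side','top'):
  c=bot.capture(n);
  if n=='side':cv2.imwrite('pics/s4.png',cv2.resize(c['img'][120:330,150:470],None,fx=2.4,fy=2.4))
  a=pts(c);z=c['range_z'];v,u=np.nonzero(z>0);val=c['img'][v,u].max(1)
  k=(a[:,2]>122)&(a[:,2]<134)&(val<75)&(a[:,1]>105)&(a[:,1]<300)&(a[:,0]>370)&(a[:,0]<600)
  p=a[k];print(len(p),cv2.minAreaRect(p[:,:2].astype(np.float32)),np.median(p[:,2]))
  for X in(420,450,480,510,540):
    s=p[(abs(p[:,0]-X)<6)];print(X,len(s),s[:,1].min().round(1) if len(s) else 0,np.median(s[:,2]).round(1))
E
```

```text
t 22.5 q [-0.571  0.962  1.597  0.91   1.799  0.449] p [499.   61.  125.2] rpy [-1.711 -0.005  0.111] z [-0.109  0.984 -0.14 ] F [-1.  -0.5  0.6] w 91.7
tilt 82.0 head 96.3 x [0.994 0.111 0.005]
turn to level x -179.7108292855531
[498.1  60.6 124.5] [-0.9  0.7 -0.2]
[489.2 155.2 124.5] [  0.7 -12.6  93.9]
226 ((425.5254821777344, 183.4878692626953), (75.93987274169922, 142.56253051757812), 6.646173477172852) 127.60539257968207
420 15 112.6 126.3
450 68 115.0 127.8
480 0 0 nan
510 0 0 nan
540 0 0 nan
6582 ((484.6072998046875, 188.38372802734375), (199.59986877441406, 138.2979736328125), 5.495734214782715) 129.01817398062417
420 408 114.1 129.3
450 423 115.5 129.0
480 416 120.4 129.1
510 411 121.7 129.0
540 417 125.2 128.9
  return _methods._mean(a, axis=axis, dtype=dtype,
  ret = ret.dtype.type(ret / rcount)
```

View pics/s4.png

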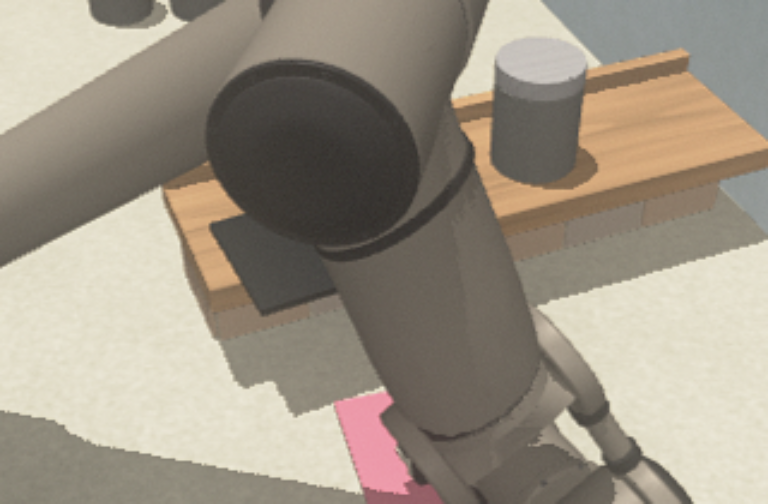

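Request:
{"method": "apply_moves", "body": {
  "motion": "0 -0.002 0.0187 0;0 -0.002 0.0187 0;0 -0.002 0.0187 0;0 -0.002 0.0187 0;-0.0005 -0.002 0.0187 0;0 0 0 0;0 0 0 0"
}}

```text
time: 23.48
tool_pos: [487.8, 154.4, 121.1]
tcp_rot: [-1.71, -0.004, 0.112]
contact_force: [1.0, -1.0, 0.2]
grip_width: 91.9
finger_force: 0.0
```

Request:
{"method": "apply_moves", "body": {
  "motion": "0 0 0 0;0 0 0 0;0 0 0 0;0 0 0 0;0 0 0 0;0 0 0 0",
  "fingers": -0.7
}}

```text
time: 24.22
tool_pos: [487.7, 154.5, 121.2]
tcp_rot: [-1.71, -0.004, 0.112]
contact_force: [0.0, -0.2, 0.2]
grip_width: 36.1
finger_force: 0.0
```

Request:
{"method": "apply_moves", "body": {
  "motion": "0 -0.0009 0 0;0 0 0 0;0 0 0 0;0 0 0 0",
  "fingers": -0.7
}}

```text
time: 24.72
tool_pos: [487.7, 154.6, 122.2]
tcp_rot: [-1.71, -0.004, 0.112]
contact_force: [-0.2, -1.3, -0.1]
grip_width: 13.7
finger_force: 0.2
```

Request:
{"method": "apply_moves", "body": {
  "motion": "0 0 0 0;0 0 0 0",
  "fingers": -1
}}

```text
time: 24.98
tool_pos: [487.6, 154.7, 122.9]
tcp_rot: [-1.708, -0.004, 0.111]
contact_force: [-0.4, -0.5, 3.7]
grip_width: 12.3
finger_force: 29.6
```

Request:
{"method": "apply_moves", "body": {
  "motion": "0 -0.001 -0.0001 0;0 -0.001 -0.0001 0;0 -0.002 -0.0003 0;0 -0.003 -0.0004 0;0 -0.004 -0.0006 0;0 -0.005 -0.0007 0;0 -0.006 -0.0008 0;0 -0.008 -0.001 0"
}}

```text
time: 25.98
tool_pos: [487.6, 154.5, 151.7]
tcp_rot: [-1.713, -0.003, 0.111]
contact_force: [-0.7, 0.3, -5.3]
grip_width: 8.6
finger_force: 30.0
```

Request:
{"method": "apply_moves", "body": {
  "motion": "0 -0.01 -0.0014 0;0 -0.015 -0.002 0;0 -0.02 -0.003 0;0 -0.02 -0.01 0;0 -0.02 -0.02 0;0 -0.02 -0.02 0"
}}

```text
time: 26.72
tool_pos: [491.5, 113.0, 266.1]
tcp_rot: [-1.711, -0.004, 0.112]
contact_force: [0.2, 0.2, -5.6]
grip_width: 9.0
finger_force: 30.0
```

```bash
python3 - <<'E'
from st import *
o,R=st();print(o["finger_force"],o["moment"])
c=bot.capture('top');cv2.imwrite('pics/t5.png',c['img']);c=bot.capture('side');cv2.imwrite('pics/s5.png',c['img'])
a=np.vstack([cv2.imread('pics/t5.png')[130:370,130:450],cv2.imread('pics/s5.png')[80:320,150:470]]);cv2.imwrite('pics/c5.png',a)
E
```

```text
t 26.73 q [-0.499  0.693  1.666  1.018  1.877  0.647] p [491.5 113.  266.1] rpy [-1.711 -0.004  0.112] z [-0.11   0.984 -0.14 ] F [ 0.2  0.2 -5.6] w 9.0
tilt 82.0 head 96.4 x [0.994 0.112 0.004]
30.00445067882538 [-1.82303698 -0.06557604  0.01902375]
```

View pics/c5.png

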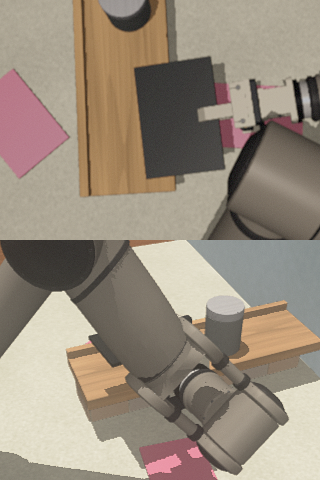

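The views show the board held flat in the pads, clear of the ledge. Next I'll plan how to remove the tilt with the board in hand, keeping it clear of the arm.

```bash
cat > v.py <<'E'
from k import *
from multiprocessing import Pool
import sys
W=640;STEP=np.array([.22,.22,.27,.27,.27,.27])
gx,gz=np.meshgrid(np.linspace(-100,100,7),np.linspace(-36,104,5));BP=np.c_[gx.ravel(),0*gx.ravel(),gz.ravel()]
def seg(pts,a,b):
    d=b-a;t=np.clip((pts-a)@d/(d@d),0,1);return np.linalg.norm(pts-a-t[:,None]*d,axis=1).min()
def clear(q):
    p,R=fk(q,P);B=p+BP@R.T
    h,a1,d,L1,e,L2,L3,c=P
    R1=Rz(q[0]);S=np.array([0,0,h]);R2=R1@Ry(q[1]);Sl=S+R1@[0,d,0];E=S+R2@[0,d,L1]
    R3=R2@Ry(q[2]);Wr=E+R3@[e,0,L2]
    a=min(seg(B,np.zeros(3),S+[0,0,80]),seg(B,S+R1@[0,2*d,0],E+R2@[0,d,0]),seg(B,Sl,E),seg(B,E,E+R3@[e,0,0]),seg(B,E+R3@[e,0,0],Wr))
    g=np.array([p-R[:,2]*s for s in(70,130,200)])
    b=min(seg(g,np.zeros(3),S+[0,0,80]),seg(g,S+R1@[0,2*d,0],E+R2@[0,d,0]))
    return a,b,B[:,2].min()
def step(q,p,R,d):
    q2=solve(p+d,R,q,W);s=np.max(np.abs(q2-q)/STEP)
    if s>1: q2=solve(p+d/s,R,q,W)
    return (q2,)+fk(q2,P)
def trial(a):
    q,s=a;r=np.random.default_rng(s);q=np.array(q);p,R=fk(q,P)
    az=r.uniform(-2.2,-.6);rad=r.uniform(350,700);z=r.uniform(350,650)
    wp=np.array([rad*np.cos(az),rad*np.sin(az),z]);el=r.uniform(-.2,1.3);daz=az+r.normal()*.4
    d=np.array([np.cos(daz)*np.cos(el),np.sin(daz)*np.cos(el),np.sin(el)])
    mc=[999,999];n=0
    for i in range(30):
        v=wp-p;L=np.linalg.norm(v)
        if L<5:break
        q,p,R=step(q,p,R,v*min(1,60/L));n+=1
        c=clear(q);mc=[min(mc[0],c[0]),min(mc[1],c[1])]
        if c[0]<100 or c[1]<110 or c[2]<130 and p[1]>-150 or c[2]<120:return None
    best=None
    for i in range(60):
        q,p,R=step(q,p,R,d*60);n+=1
        c=clear(q);mc=[min(mc[0],c[0]),min(mc[1],c[1])]
        if c[0]<100 or c[1]<110 or c[2]<120:break
        t=np.degrees(np.arccos(np.clip(-R[2,2],-1,1)))
        if best is None or t<best[0]-.3:best=(t.round(1),np.degrees(np.arcsin(R[2,0])).round(1),n,i+1,np.round(mc),np.round(wp).tolist(),d.round(2).tolist(),p.round().tolist(),q.round(2).tolist(),s)
    return best
if __name__=="__main__":
    q=bot.get_obs()["joint_positions"].tolist()
    print(clear(np.array(q)))
    with Pool() as pl:R=[x for x in pl.imap_unordered(trial,[(q,s) for s in range(600)]) if x]
    R.sort(key=lambda x:x[0]);print(len(R))
    for x in R[:14]:print(*x)
E
OMP_NUM_THREADS=1 timeout 560 python3 v.py
```

```text
(np.float64(233.618455833541), np.float64(313.6597912457553), np.float64(251.3068013896405))
12
16.4 12.7 57 27 [101. 216.] [99.0, -660.0, 382.0] [0.12, -0.31, 0.95] [201.0, -372.0, 678.0] [-1.44, 0.4, 0.17, 0.55, 2.66, 0.6] 534
35.7 17.2 48 18 [100. 215.] [121.0, -633.0, 398.0] [0.46, -0.74, 0.49] [391.0, -568.0, 412.0] [-1.3, 0.97, 0.04, 0.75, 2.39, 0.88] 574
36.2 25.9 53 23 [105. 210.] [157.0, -651.0, 418.0] [0.03, -0.93, 0.36] [168.0, -731.0, 339.0] [-1.67, 1.07, 0.04, 0.72, 2.24, 0.62] 95
37.5 11.2 42 12 [103. 217.] [123.0, -680.0, 417.0] [0.43, -0.89, 0.14] [311.0, -643.0, 226.0] [-1.39, 1.21, 0.04, 0.53, 2.38, 0.58] 469
37.6 24.3 51 21 [108. 210.] [160.0, -635.0, 396.0] [0.09, -0.91, 0.4] [205.0, -696.0, 364.0] [-1.62, 1.04, 0.04, 0.75, 2.31, 0.69] 231
40.5 9.8 39 9 [106. 210.] [129.0, -670.0, 393.0] [0.18, -0.29, 0.94] [220.0, -442.0, 541.0] [-1.46, 0.63, 0.41, 0.67, 2.66, 0.7] 1
49.7 10.9 33 3 [104. 207.] [175.0, -599.0, 402.0] [0.01, -0.87, 0.5] [183.0, -579.0, 378.0] [-1.56, 1.03, 0.16, 0.75, 2.66, 0.72] 87
51.3 8.6 31 1 [105. 211.] [165.0, -640.0, 416.0] [0.54, -0.77, 0.35] [199.0, -567.0, 360.0] [-1.52, 1.03, 0.22, 0.66, 2.66, 0.65] 251
56.1 8.4 33 3 [101. 206.] [194.0, -516.0, 387.0] [0.15, -0.91, 0.38] [226.0, -549.0, 367.0] [-1.49, 1.02, 0.28, 0.77, 2.66, 0.76] 379
70.8 3.2 29 3 [100. 206.] [236.0, -422.0, 358.0] [0.29, -0.57, 0.77] [293.0, -415.0, 405.0] [-1.31, 0.85, 0.73, 0.77, 2.66, 0.76] 299
74.7 2.3 24 3 [101. 206.] [273.0, -383.0, 376.0] [0.24, -0.96, 0.15] [314.0, -446.0, 328.0] [-1.29, 1.02, 0.64, 0.75, 2.66, 0.74] 203
77.8 1.5 19 1 [105. 207.] [307.0, -379.0, 371.0] [0.05, -0.55, 0.84] [311.0, -372.0, 389.0] [-1.24, 0.85, 0.87, 0.73, 2.66, 0.71] 557
```

```bash
cat > beam.py <<'E'
from v import *
def roll(a):
    q,d,N=a;q=np.array(q);p,R=fk(q,P);mc=999
    for i in range(N):
        q,p,R=step(q,p,R,np.array(d)*60);c=clear(q);mc=min(mc,c[0])
        if c[0]<100 or c[1]<110 or c[2]<120:return None
    return (np.degrees(np.arccos(np.clip(-R[2,2],-1,1))),q,d,mc)
def beam(pl,q,S,nd=56,K=7,N=8,seed=0):
    r=np.random.default_rng(seed);B=[(99,q,[])]
    for s in range(S):
        jobs=[];par=[]
        for t,qq,h in B:
            D=r.normal(size=(nd,3));D/=np.linalg.norm(D,axis=1)[:,None]
            if h: D[:12]=h[-1]+.3*D[:12];D/=np.linalg.norm(D,axis=1)[:,None]
            for d in D:jobs.append((qq,d,N));par.append(h)
        C=sorted([(x[0],x[1],h+[x[2]]) for x,h in zip(pl.map(roll,jobs,chunksize=8),par) if x],key=lambda x:x[0])
        B=C[:K]
        if not B:return None
        q=B[0][1];print(s,B[0][0].round(1),[d.round(2).tolist() for d in B[0][2]],fk(q,P)[0].round(),q.round(2),np.round(clear(q)),flush=True)
    return B[0]
E
cat > b1.py <<'E'
from beam import *
q=bot.get_obs()["joint_positions"];p,R=fk(q,P);wp=np.array([99,-660,382.])
for i in range(30):
    v=wp-p;q,p,R=step(q,p,R,v*min(1,60/np.linalg.norm(v)))
    if i%3==2:print(i,p.round(),q.round(2),np.round(clear(q)),np.degrees(np.arccos(-R[2,2])).round(1),R[:,0].round(2))
with Pool() as pl: beam(pl,q,6)
E
OMP_NUM_THREADS=1 timeout 570 python3 b1.py
```

```text
2 [411. -47. 291.] [-0.81  0.67  1.62  0.76  2.09  0.54] [142. 255. 275.] 81.9 [0.99 0.11 0.01]
5 [ 330. -206.  314.] [-1.08  0.72  1.42  0.54  2.34  0.45] [104. 235. 299.] 81.9 [0.99 0.11 0.01]
8 [ 249. -365.  338.] [-1.28  0.87  1.03  0.38  2.64  0.36] [121. 223. 322.] 81.9 [0.99 0.11 0.01]
11 [ 162. -435.  303.] [-1.42  0.95  0.9   0.14  2.66  0.12] [131. 233. 282.] 78.8 [1.   0.09 0.01]
14 [ 108. -474.  287.] [-1.5   1.    0.78 -0.    2.66 -0.02] [131. 240. 258.] 74.5 [1.   0.07 0.02]
17 [  87. -498.  287.] [-1.53  1.01  0.69 -0.06  2.66 -0.08] [131. 242. 250.] 69.8 [1.   0.07 0.02]
20 [  81. -516.  294.] [-1.54  1.01  0.6  -0.07  2.66 -0.09] [131. 242. 248.] 65.0 [1.   0.07 0.02]
23 [  81. -533.  302.] [-1.54  1.01  0.52 -0.06  2.66 -0.09] [131. 242. 249.] 60.1 [1.   0.07 0.02]
26 [  84. -548.  312.] [-1.54  1.01  0.43 -0.05  2.66 -0.09] [131. 241. 251.] 55.2 [1.   0.07 0.02]
29 [  86. -564.  322.] [-1.54  1.01  0.35 -0.04  2.66 -0.07] [131. 241. 253.] 50.3 [1.   0.07 0.02]
0 37.7 [[0.16, -0.82, 0.55]] [ 114. -594.  357.] [-1.52  1.01  0.13  0.06  2.66  0.03] [131. 237. 272.]
1 25.7 [[-0.08, -0.6, 0.8], [0.22, -0.54, 0.82]] [  77. -512.  520.] [-1.54  0.68  0.24 -0.1   2.66 -0.14] [131. 243. 424.]
2 13.3 [[-0.08, -0.6, 0.8], [0.22, -0.54, 0.82], [0.12, -0.37, 0.92]] [  89. -459.  609.] [-1.52  0.52  0.19 -0.07  2.66 -0.11] [131. 242. 506.]
3 1.0 [[-0.08, -0.6, 0.8], [0.22, -0.54, 0.82], [0.18, -0.31, 0.93], [-0.01, -0.31, 0.95]] [  73. -412.  683.] [-1.57  0.4   0.1  -0.02  2.66 -0.11] [131. 240. 579.]
4 0.4 [[-0.08, -0.6, 0.8], [0.22, -0.54, 0.82], [0.18, -0.31, 0.93], [-0.09, -0.23, 0.97], [0.96, -0.05, -0.26]] [ 482. -397.  536.] [-0.81  0.71  0.04 -0.01  2.4   0.66] [166. 301. 431.]
5 0.1 [[-0.08, -0.6, 0.8], [0.22, -0.54, 0.82], [0.18, -0.31, 0.93], [-0.09, -0.23, 0.97], [0.96, -0.05, -0.26], [0.49, 0.86, -0.17]] [706.  14. 446.] [-0.09  0.84  0.04  0.    2.26  1.39] [157. 332. 342.]
```

```bash
cat > b2.py <<'E'
from beam import *
o=bot.get_obs();q0=o["joint_positions"];R0=Rt(o)
for dx in(0,-5,-12,-20):
  q=q0;p,R=fk(q,P);m=[];T=np.array([dx,-45,6.])
  for i in range(9):
    q,p,R=step(q,p,R,T);m.append(clear(q)[0])
  print(dx,p.round(),q.round(2),np.round(m),np.degrees(np.arccos(-R[2,2])).round(1),(R0.T@T).round(1))
E
python3 b2.py
```

```text
0 [ 492. -293.  321.] [-0.95  1.03  0.72  1.02  2.54  1.  ] [224. 215. 205. 195. 185. 175. 160. 136. 106.] 81.9 [ -4.9   0.4 -45.1]
-5 [ 447. -293.  321.] [-1.    0.97  0.87  0.87  2.53  0.84] [221. 209. 196. 183. 171. 161. 153. 145. 122.] 81.9 [ -9.9   0.2 -44.6]
-12 [ 384. -293.  321.] [-1.07  0.89  1.04  0.7   2.51  0.64] [217. 199. 182. 164. 149. 139. 134. 132. 131.] 81.9 [-16.8   0.1 -43.8]
-20 [ 312. -293.  321.] [-1.16  0.82  1.19  0.51  2.49  0.45] [212. 188. 165. 140. 122. 112. 112. 119. 124.] 81.9 [-24.8  -0.1 -43. ]
```

Request:
{"method": "apply_moves", "body": {
  "motion": "-0.0168 0 -0.0438 0;-0.0168 0 -0.0438 0;-0.0168 0 -0.0438 0;-0.0168 0 -0.0438 0;-0.0168 0 -0.0438 0;-0.0168 0 -0.0438 0;-0.0168 0 -0.0438 0;-0.0168 0 -0.0438 0"
}}

```text
time: 27.82
tool_pos: [396.1, -247.1, 312.7]
tcp_rot: [-1.71, -0.003, 0.111]
contact_force: [1.5, -0.4, -6.1]
grip_width: 8.7
finger_force: 30.0
```

```bash
cat > b3.py <<'E'
from beam import *
from st import st
o,R0=st();q=o["joint_positions"];p,R=fk(q,P);wp=np.array([99,-660,400.]);print(np.round(clear(q)),o["finger_force"])
for i in range(24):
    v=wp-p;v*=min(1,60/np.linalg.norm(v));r=R.T@v;q,p,R=step(q,p,R,v)
    print(i,r.round(0),p.round(),q.round(2),np.round(clear(q)),np.degrees(np.arccos(-R[2,2])).round(1),R[:,0].round(2))
E
python3 b3.py
```

```text
t 27.82 q [-1.023  0.844  1.163  0.692  2.426  0.621] p [ 396.1 -247.1  312.7] rpy [-1.71  -0.003  0.111] z [-0.11   0.984 -0.139] F [ 1.5 -0.4 -6.1] w 8.7
tilt 82.0 head 96.4 x [0.994 0.111 0.003]
[131. 246. 298.] 30.002690255641937
0 [-40.  -4. -45.] [ 362. -295.  323.] [-1.1   0.87  1.08  0.64  2.51  0.59] [128. 235. 308.] 82.0 [0.99 0.11 0.  ]
1 [-40.  -4. -45.] [ 327. -343.  333.] [-1.17  0.9   0.97  0.6   2.61  0.57] [123. 222. 318.] 82.0 [0.99 0.11 0.  ]
2 [-40.  -4. -45.] [ 290. -377.  332.] [-1.23  0.93  0.92  0.52  2.66  0.5 ] [118. 217. 317.] 81.6 [0.99 0.1  0.  ]
3 [-38.  -5. -46.] [ 253. -396.  322.] [-1.29  0.93  0.92  0.41  2.66  0.39] [123. 221. 305.] 80.6 [1.   0.09 0.01]
4 [-34.  -7. -49.] [ 219. -415.  314.] [-1.35  0.94  0.9   0.31  2.66  0.3 ] [126. 226. 294.] 79.6 [1.   0.08 0.01]
5 [-29.  -9. -52.] [ 188. -431.  307.] [-1.4   0.95  0.88  0.23  2.66  0.22] [128. 229. 285.] 78.4 [1.   0.07 0.01]
6 [-24. -11. -54.] [ 162. -445.  301.] [-1.44  0.96  0.86  0.17  2.66  0.15] [130. 233. 277.] 77.1 [1.   0.06 0.01]
7 [-18. -12. -56.] [ 140. -458.  298.] [-1.47  0.97  0
[... 1231 characters left out ...]
8 [  5.  -3. -60.] [  86. -533.  316.] [-1.56  0.99  0.51  0.02  2.66 -0.01] [131. 239. 259.] 58.3 [1.   0.02 0.03]
19 [  5.  -2. -60.] [  87. -538.  319.] [-1.56  0.99  0.48  0.03  2.66  0.  ] [131. 238. 259.] 56.7 [1.   0.01 0.03]
20 [  5.   0. -60.] [  88. -543.  323.] [-1.56  0.99  0.46  0.04  2.66  0.01] [131. 238. 260.] 55.0 [1.   0.01 0.03]
21 [  5.   2. -60.] [  89. -548.  326.] [-1.56  0.99  0.43  0.05  2.66  0.02] [131. 238. 261.] 53.4 [1.   0.01 0.03]
22 [  5.   3. -60.] [  89. -554.  330.] [-1.56  0.99  0.4   0.06  2.66  0.02] [131. 237. 262.] 51.8 [1.   0.   0.04]
23 [  6.   5. -60.] [  90. -559.  333.] [-1.56  0.99  0.37  0.07  2.66  0.03] [131. 237. 263.] 50.2 [1.   0.   0.04]
```

Request:
{"method": "apply_moves", "body": {
  "motion": "-0.04 -0.004 -0.045 0;-0.04 -0.004 -0.045 0;-0.04 -0.004 -0.045 0;-0.038 -0.005 -0.046 0;-0.034 -0.007 -0.049 0;-0.029 -0.009 -0.052 0;-0.024 -0.011 -0.054 0;-0.018 -0.012 -0.056 0"
}}

```text
time: 28.82
tool_pos: [139.7, -461.1, 298.5]
tcp_rot: [-1.839, -0.017, 0.045]
contact_force: [0.5, -0.2, -5.3]
grip_width: 8.5
finger_force: 30.0
```

```bash
cat > b4.py <<'E'
from beam import *
from st import st
import sys
if __name__=="__main__":
    o,R0=st();q=o["joint_positions"];print(np.round(clear(q)),o["finger_force"])
    with Pool() as pl: b=beam(pl,q,int(sys.argv[1]),nd=50,K=5,seed=1)
    for d in b[2]:
        p,R=fk(q,P);rr=[]
        for i in range(8):
            rr.append((R.T@d*60).round());q,p,R=step(q,p,R,d*60)
        print(rr[0],rr[4],rr[7])
E
OMP_NUM_THREADS=1 timeout 500 python3 b4.py 5
```

```text
t 28.82 q [-1.473  0.971  0.814  0.119  2.656  0.102] p [ 139.7 -461.1  298.5] rpy [-1.839 -0.017  0.045] z [-0.039  0.963 -0.265] F [ 0.5 -0.2 -5.3] w 8.5
tilt 74.6 head 92.3 x [0.999 0.045 0.017]
[132. 236. 269.] 30.002835988998413
0 63.4 [[-0.12, -0.49, 0.86]] [  44. -414.  424.] [-1.61  0.68  0.91 -0.11  2.66 -0.15] [131. 242. 375.]
1 51.0 [[-0.12, -0.49, 0.86], [0.05, -0.69, 0.72]] [  28. -466.  440.] [-1.62  0.71  0.66 -0.17  2.66 -0.22] [128. 245. 374.]
2 38.3 [[-0.12, -0.49, 0.86], [0.05, -0.69, 0.72], [0.22, -0.73, 0.65]] [  89. -525.  443.] [-1.54  0.79  0.36 -0.04  2.66 -0.05] [131. 241. 361.]
3 25.5 [[-0.12, -0.49, 0.86], [0.05, -0.69, 0.72], [0.22, -0.73, 0.65], [0.02, -0.66, 0.75]] [  62. -544.  494.] [-1.58  0.76  0.16 -0.06  2.66 -0.12] [131. 242. 400.]
4 12.9 [[-0.12, -0.49, 0.86], [0.05, -0.69, 0.72], [0.13, -0.67, 0.73], [0.22, -0.48, 0.85], [0.14, -0.46, 0.88]] [ 119. -470.  601.] [-1.48  0.56  0.15  0.    2.66  0.02] [131. 240. 499.]
[ -8. -42. -42.] [ -7. -38. -46.] [ -7. -34. -49.]
[  3. -20. -56.] [  2. -14. -58.] [  2.  -9. -59.]
[  6.  -9. -59.] [  5.  -2. -60.] [  4.   3. -60.]
[ 10.  -8. -59.] [ 10.  -2. -59.] [ 10.   3. -59.]
[  5.   3. -60.] [  5.   9. -59.] [  6.  14. -58.]
```

Request:
{"method": "apply_moves", "body": {
  "motion": "-0.008 -0.042 -0.042 0;-0.008 -0.041 -0.043 0;-0.008 -0.04 -0.044 0;-0.007 -0.039 -0.045 0;-0.007 -0.038 -0.046 0;-0.007 -0.037 -0.047 0;-0.007 -0.035 -0.048 0;-0.007 -0.034 -0.049 0"
}}

```text
time: 29.82
tool_pos: [44.1, -416.5, 428.6]
tcp_rot: [-2.069, -0.022, 0.028]
contact_force: [-0.5, 0.8, -6.4]
grip_width: 8.6
finger_force: 30.0
```

Request:
{"method": "apply_moves", "body": {
  "motion": "0.003 -0.02 -0.056 0;0.003 -0.018 -0.057 0;0.003 -0.017 -0.057 0;0.002 -0.015 -0.058 0;0.002 -0.014 -0.058 0;0.002 -0.012 -0.058 0;0.002 -0.011 -0.059 0;0.002 -0.009 -0.059 0"
}}

```text
time: 30.82
tool_pos: [30.3, -467.6, 456.1]
tcp_rot: [-2.318, -0.001, 0.056]
contact_force: [0.2, -0.1, -5.4]
grip_width: 8.7
finger_force: 30.0
```

```bash
OMP_NUM_THREADS=1 timeout 500 python3 b4.py 4
```

```text
t 30.82 q [-1.619  0.683  0.617 -0.161  2.657 -0.215] p [  30.3 -467.6  456.1] rpy [-2.318e+00 -1.000e-03  5.600e-02] z [-0.04   0.732 -0.68 ] F [ 0.2 -0.1 -5.4] w 8.7
tilt 47.2 head 93.1 x [0.998 0.056 0.001]
[129. 246. 385.] 29.999735355377197
0 34.5 [[0.29, -0.58, 0.76]] [ 128. -483.  494.] [-1.48  0.67  0.41  0.06  2.66  0.08] [131. 237. 407.]
1 21.9 [[0.29, -0.58, 0.76], [0.05, -0.55, 0.83]] [ 111. -494.  550.] [-1.53  0.63  0.23  0.1   2.66  0.08] [131. 236. 449.]
2 10.0 [[0.29, -0.58, 0.76], [0.05, -0.55, 0.83], [-0.19, -0.38, 0.9]] [   9. -461.  628.] [-1.73  0.5   0.16  0.05  2.66 -0.15] [130. 238. 520.]
3 0.0 [[0.29, -0.58, 0.76], [0.0, -0.66, 0.75], [-0.17, -0.45, 0.88], [-0.44, -0.36, 0.82]] [-163. -448.  655.] [-2.08  0.49  0.04 -0.    2.61 -0.55] [126. 251. 551.]
[ 16.  -9. -57.] [ 15.  -3. -58.] [ 16.   2. -58.]
[ -1.   7. -60.] [ -0.  14. -58.] [  0.  18. -57.]
[ -9.   5. -59.] [ -8.  11. -58.] [ -8.  16. -57.]
[-25.  12. -53.] [-26.  17. -51.] [-27.  20. -50.]
```

Request:
{"method": "apply_moves", "body": {
  "motion": "0.016 -0.009 -0.057 0;0.016 -0.008 -0.057 0;0.015 -0.006 -0.058 0;0.015 -0.005 -0.058 0;0.015 -0.003 -0.058 0;0.015 -0.001 -0.058 0;0.016 0 -0.058 0;0.016 0.002 -0.058 0"
}}

```text
time: 31.82
tool_pos: [129.1, -486.9, 497.8]
tcp_rot: [-2.568, -0.009, 0.052]
contact_force: [-0.7, -0.3, -6.4]
grip_width: 8.9
finger_force: 30.0
```

Request:
{"method": "apply_moves", "body": {
  "motion": "-0.001 0 -0.06 0;-0.001 0.002 -0.06 0;-0.001 0.003 -0.06 0;-0.001 0.004 -0.06 0;-0.001 0.005 -0.06 0;-0.001 0.007 -0.06 0;-0.001 0.008 -0.059 0;-0.001 0.009 -0.059 0"
}}

```text
time: 32.83
tool_pos: [86.0, -492.4, 565.9]
tcp_rot: [-2.814, -0.041, 0.036]
contact_force: [0.3, -0.8, -4.6]
grip_width: 9.0
finger_force: 30.0
```

```bash
OMP_NUM_THREADS=1 timeout 500 python3 b4.py 2
```

```text
t 32.83 q [-1.569  0.604  0.208  0.06   2.657  0.007] p [  86.  -492.4  565.9] rpy [-2.814 -0.041  0.036] z [ 0.027  0.323 -0.946] F [ 0.3 -0.8 -4.6] w 9.0
tilt 18.9 head 85.2 x [0.999 0.036 0.041]
[131. 238. 463.] 29.998866319656372
0 7.2 [[-0.12, -0.49, 0.86]] [  16. -492.  622.] [-1.71  0.56  0.04  0.06  2.66 -0.12] [131. 237. 513.]
1 1.0 [[-0.12, -0.49, 0.86], [-0.81, -0.53, 0.25]] [-308. -563.  525.] [-2.2   0.73  0.04  0.02  2.36 -0.65] [174. 309. 421.]
[ -6.  11. -59.] [ -6.  17. -57.] [ -6.  22. -56.]
[-49.  28. -21.] [-49.  29. -19.] [-49.  30. -16.]
```

Request:
{"method": "apply_moves", "body": {
  "motion": "-0.006 0.011 -0.059 0;-0.006 0.012 -0.058 0;-0.006 0.014 -0.058 0;-0.006 0.015 -0.057 0;-0.006 0.017 -0.057 0;-0.006 0.018 -0.057 0;-0.006 0.02 -0.056 0;-0.006 0.022 -0.056 0"
}}

```text
time: 33.83
tool_pos: [15.4, -490.3, 626.3]
tcp_rot: [-3.042, -0.052, 0.033]
contact_force: [0.5, -1.4, -2.6]
grip_width: 8.9
finger_force: 30.0
```

```bash
sed -i 's/nd=50,K=5,seed=1/nd=300,K=5,seed=1,N=int(sys.argv[2])/; s/range(8)/range(int(sys.argv[2]))/; s/rr\[4\],rr\[7\]/rr[-1]/' b4.py; for n in 5 8;do OMP_NUM_THREADS=1 timeout 250 python3 b4.py 1 $n;done
```

```text
t 33.83 q [-1.718  0.555  0.036  0.071  2.657 -0.121] p [  15.4 -490.3  626.3] rpy [-3.042 -0.052  0.033] z [ 0.048  0.102 -0.994] F [ 0.5 -1.4 -2.6] w 8.9
tilt 6.5 head 64.5 x [0.998 0.033 0.052]
[131. 238. 518.] 29.99980866909027
0 1.6 [[-0.5, 0.26, 0.83]] [-122. -347.  701.] [-2.13  0.28  0.22  0.03  2.66 -0.57] [114. 238. 594.]
[-27. -21. -49.] [-28. -18. -50.]
t 33.83 q [-1.718  0.555  0.036  0.071  2.657 -0.121] p [  15.4 -490.3  626.3] rpy [-3.042 -0.052  0.033] z [ 0.048  0.102 -0.994] F [ 0.5 -1.4 -2.6] w 8.9
tilt 6.5 head 64.5 x [0.998 0.033 0.052]
[131. 238. 518.] 29.99980866909027
0 0.3 [[-0.93, -0.21, 0.29]] [-367. -455.  574.] [-2.38  0.65  0.04 -0.    2.46 -0.85] [137. 286. 469.]
[-55.   9. -21.] [-56.  10. -19.]
```

Request:
{"method": "apply_moves", "body": {
  "motion": "-0.055 0.009 -0.021 0;-0.055 0.009 -0.021 0;-0.055 0.009 -0.021 0;-0.055 0.009 -0.021 0;-0.056 0.01 -0.02 0;-0.056 0.01 -0.02 0;-0.056 0.01 -0.02 0;-0.056 0.01 -0.019 0"
}}

```text
time: 34.83
tool_pos: [-327.5, -391.3, 597.5]
tcp_rot: [-3.02, -0.113, 0.026]
contact_force: [-0.2, -0.4, -6.2]
grip_width: 8.8
finger_force: 30.0
```

```bash
python3 - <<'E'
from beam import *
from st import st
o,R=st();print(np.round(clear(o["joint_positions"])))
# rack fit from both views
for n in("side","top"):
    c=bot.capture(n);a=pts(c);k=(a[:,0]>380)&(a[:,0]<620)&(a[:,1]>-350)&(a[:,1]<-160);a=a[k]
    ang=np.radians(-22.4);ex=np.array([np.cos(ang),np.sin(ang)]);ey=np.array([-ex[1],ex[0]])
    X=a[:,:2]@ex;Y=a[:,:2]@ey;Z=a[:,2]
    print(n,"X0 ref")
    for lo,hi in((8,20),(72,84),(96,110)):
        m=(Z>lo)&(Z<hi);print(lo,m.sum(),"X",np.percentile(X[m],[1,99]).round(1),"Y hist",[(int(b),int(h)) for h,b in zip(*np.histogram(Y[m],bins=np.arange(-120,0,4))) if h>8])
    if n=="top":
        # per-item axis
        for nm,f in(("sb",lambda y:y<-55),("tr",lambda y:y>=-55)):
            m=(Z>95)&f(Y);q=a[m][:,:2].astype(np.float32);print(nm,m.sum(),np.round(cv2.minAreaRect(q)[0],1),np.round(cv2.minAreaRect(q)[1],1),cv2.minAreaRect(q)[2],(q@ey).mean())
print(ex,ey)
E
```

```text
t 34.83 q [-2.406  0.613  0.037 -0.041  2.657 -0.903] p [-327.5 -391.3  597.5] rpy [-3.02  -0.113  0.026] z [ 0.109  0.125 -0.986] F [-0.2 -0.4 -6.2] w 8.8
tilt 9.5 head 48.8 x [0.993 0.026 0.113]
[ 88. 242. 484.]
side X0 ref
8 1821 X [480.3 637.5] Y hist [(-116, 120), (-112, 244), (-108, 206), (-104, 204), (-100, 196), (-96, 205), (-92, 182), (-88, 183), (-84, 213), (-16, 10), (-12, 9), (-8, 14)]
72 1184 X [477. 626.] Y hist [(-96, 58), (-92, 200), (-88, 95), (-84, 289), (-44, 57), (-40, 180), (-36, 76), (-32, 226)]
96 1484 X [474.8 628.6] Y hist [(-88, 46), (-84, 337), (-80, 219), (-76, 191), (-72, 66), (-36, 47), (-32, 248), (-28, 144), (-24, 145), (-20, 41)]
top X0 ref
8 1761 X [477.3 635.3] Y hist [(-116, 77), (-112, 11), (-76, 67), (-72, 119), (-68, 133), (-64, 126), (-60, 72), (-56, 16), (-52, 11), (-44, 10), (-40, 11), (-36, 15), (-32, 13), (-24, 77), (-20, 119), (-16, 127), (-12, 127), (-8, 135)]
72 736 X [474.8 622.3] Y hist [(-96, 65), (-76, 98), (-72, 60), (-68, 115), (-64, 30), (-44, 84), (-40, 19), (-24, 64), (-20, 46), (-16, 119), (-12, 25)]
96 1094 X [473.2 625.9] Y hist [(-88, 73), (-84, 152), (-80, 161), (-76, 206), (-72, 19), (-36, 57), (-32, 132), (-28, 120), (-24, 162), (-20, 12)]
sb 620 [ 478.6 -282.9] [ 15.5 160. ] 67.84811401367188 -78.1972325979066
tr 493 [ 499.4 -235.5] [ 15.7 130.6] 67.7149658203125 -26.26397513464205
[ 0.92454603 -0.38107038] [0.38107038 0.92454603]
```

```bash
python3 - <<'E'
from beam import *
o=bot.get_obs();q0=o["joint_positions"];R0=Rt(o)
for az in(-2.28,-2.0):
 for el in(-.2,.2,.6,1.0):
  d=np.array([np.cos(az)*np.cos(el),np.sin(az)*np.cos(el),np.sin(el)]);q=q0;p,R=fk(q,P)
  out=[]
  for i in range(8):
    q,p,R=step(q,p,R,d*60)
    if i%2:out.append((-np.degrees(np.arcsin(R[2,0])).round(1),np.degrees(np.arcsin(R[2,1])).round(1)))
  print(az,el,out,p.round(),q.round(2),np.round(clear(q)),(R0.T@d*60).round())
E
```

```text
-2.28 -0.2 [(np.float64(-5.6), np.float64(-6.0)), (np.float64(-4.3), np.float64(-4.5)), (np.float64(-2.7), np.float64(-2.7)), (np.float64(-0.8), np.float64(-0.6))] [-499. -587.  339.] [-2.38  0.99  0.04  0.    2.13 -0.83] [211. 355. 234.] [-40.  44.   2.]
-2.28 0.2 [(np.float64(-5.1), np.float64(-5.4)), (np.float64(-3.4), np.float64(-3.5)), (np.float64(-1.4), np.float64(-1.3)), (np.float64(0.8), np.float64(1.2))] [-462. -544.  445.] [-2.39  0.85  0.04  0.01  2.23 -0.84] [189. 337. 340.] [-38.  41. -22.]
-2.28 0.6 [(np.float64(-4.9), np.float64(-5.2)), (np.float64(-3.0), np.float64(-3.1)), (np.float64(-1.0), np.float64(-0.8)), (np.float64(1.2), np.float64(1.6))] [-403. -475.  550.] [-2.4   0.69  0.04  0.01  2.38 -0.85] [155. 305. 444.] [-29.  32. -42.]
-2.28 1.0 [(np.float64(-4.9), np.float64(-5.2)), (np.float64(-3.2), np.float64(-3.3)), (np.float64(-1.4), np.float64(-1.2)), (np.float64(0.5), np.float64(0.9))] [-327. -386.  640.] [-2.43  0.52  0.04  0.01  2.56 -0.88] [110. 261. 535.] [-16.  17. -55.]
-2.0 -0.2 [(np.float64(-5.7), np.float64(-6.0)), (np.float64(-4.6), np.float64(-4.5))
[... 227 characters left out ...]
64(-3.7), np.float64(-3.4)), (np.float64(-2.1), np.float64(-1.0)), (np.float64(-0.3), np.float64(1.7))] [-375. -604.  448.] [-2.24  0.84  0.04  0.03  2.24 -0.68] [198. 334. 344.] [-24.  51. -21.]
-2.0 0.6 [(np.float64(-5.0), np.float64(-5.1)), (np.float64(-3.3), np.float64(-2.9)), (np.float64(-1.6), np.float64(-0.5)), (np.float64(0.2), np.float64(2.2))] [-331. -524.  553.] [-2.27  0.68  0.04  0.03  2.39 -0.7 ] [164. 302. 449.] [-18.  40. -41.]
-2.0 1.0 [(np.float64(-5.0), np.float64(-5.2)), (np.float64(-3.4), np.float64(-3.2)), (np.float64(-1.8), np.float64(-1.0)), (np.float64(-0.2), np.float64(1.3))] [-280. -417.  642.] [-2.33  0.52  0.04  0.03  2.57 -0.75] [120. 259. 537.] [ -8.  23. -55.]
```

Request:
{"method": "apply_moves", "body": {
  "motion": "-0.038 0.041 -0.022 0;-0.038 0.041 -0.022 0;-0.038 0.041 -0.022 0;-0.038 0.041 -0.022 0"
}}

```text
time: 35.42
tool_pos: [-346.2, -415.2, 553.7]
tcp_rot: [-2.981, -0.191, 0.016]
contact_force: [0.3, 0.4, -5.0]
grip_width: 9.0
finger_force: 30.0
```

```bash
python3 -c "
from st import *
o,R=st();print(R[2].round(3),(R.T@np.array([np.cos(-2.28)*.98,np.sin(-2.28)*.98,.2])*60).round())"
```

```text
t 35.42 q [-2.409  0.696  0.037  0.005  2.657 -0.866] p [-346.2 -415.2  553.7] rpy [-2.981 -0.191  0.016] z [ 0.185  0.163 -0.969] F [ 0.3  0.4 -5. ] w 9.0
tilt 14.3 head 41.4 x [0.982 0.016 0.19 ]
[ 0.19  -0.157 -0.969] [-36.  40. -26.]
```

```bash
cat > b6.py <<'E'
from beam import *
o=bot.get_obs();q=o["joint_positions"];R0=Rt(o);p,R=fk(q,P)
az=np.radians(-134);u=np.array([np.cos(az),np.sin(az),0])
seq=[-25*u+[0,0,-50]]*4+[u*60]*9
for i,d in enumerate(seq):
    r=(R.T@d).round(0);q,p,R=step(q,p,R,d);print(i,r,p.round(),q.round(2),R[2].round(3),np.round(clear(q)))
E
python3 b6.py
```

```text
0 [ 8. -9. 55.] [-338. -407.  530.] [-2.41  0.55  0.39  0.    2.45 -0.87] [ 0.19  -0.157 -0.969] [138. 289. 410.]
1 [ 8. -9. 55.] [-325. -393.  492.] [-2.41  0.45  0.68  0.    2.27 -0.87] [ 0.19  -0.157 -0.969] [180. 331. 373.]
2 [ 8. -9. 55.] [-308. -375.  442.] [-2.42  0.36  0.95  0.    2.08 -0.88] [ 0.19  -0.157 -0.969] [218. 363. 323.]
3 [ 8. -9. 55.] [-290. -357.  392.] [-2.42  0.3   1.16 -0.    1.93 -0.88] [ 0.19  -0.157 -0.969] [246. 381. 273.]
4 [-42.  41. -15.] [-332. -400.  392.] [-2.41  0.43  0.97  0.    1.99 -0.87] [ 0.19  -0.157 -0.969] [236. 374. 273.]
5 [-42.  41. -15.] [-374. -444.  392.] [-2.4   0.57  0.74  0.    2.08 -0.86] [ 0.19  -0.157 -0.969] [219. 363. 273.]
6 [-42.  41. -15.] [-407. -478.  392.] [-2.4   0.71  0.48  0.01  2.19 -0.86] [ 0.19  -0.157 -0.969] [196. 344. 273.]
7 [-42.  41. -15.] [-433. -505.  392.] [-2.4   0.87  0.17  0.01  2.35 -0.85] [ 0.19  -0.157 -0.969] [161. 312. 273.]
8 [-42.  41. -15.] [-452. -522.  372.] [-2.4   0.96  0.04  0.01  2.37 -0.85] [ 0.175 -0.141 -0.974] [157. 307. 253.]
9 [-42.  41. -13.] [-467. -536.  350.] [-2.4   0.98  0.04  0.01  2.32 -0.85] [ 0.158 -0.122 -0.98 ] [169. 320. 232.]
10 [-42.  41. -12.] [-482. -549.  328.] [-2.4   1.01  0.04  0.02  2.26 -0.85] [ 0.139 -0.101 -0.985] [181. 330. 212.]
11 [-42.  41. -10.] [-496. -562.  307.] [-2.4   1.03  0.04  0.02  2.21 -0.85] [ 0.12 -0.08 -0.99] [193. 340. 193.]
12 [-42.  42.  -9.] [-510. -575.  288.] [-2.4   1.06  0.04  0.02  2.16 -0.85] [ 0.099 -0.058 -0.993] [204. 350. 175.]
```

Request:
{"method": "apply_moves", "body": {
  "motion": "0.008 -0.009 0.03 0;0.008 -0.009 0.055 0;0.008 -0.009 0.055 0;-0.042 0.041 -0.015 0;-0.042 0.041 -0.015 0;-0.034 0.034 -0.035 0;-0.034 0.034 -0.035 0;-0.034 0.034 -0.035 0"
}}

```text
time: 36.42
tool_pos: [-374.7, -431.7, 498.0]
tcp_rot: [-2.925, -0.277, -0.002]
contact_force: [0.9, 0.3, -5.3]
grip_width: 9.0
finger_force: 30.0
```

```bash
python3 -c "
from st import *
o,R=st();print(R[2].round(3))"
```

```text
t 36.42 q [-2.427  0.798  0.036  0.029  2.657 -0.862] p [-374.7 -431.7  498. ] rpy [-2.925e+00 -2.770e-01 -2.000e-03] z [ 0.268  0.214 -0.939] F [ 0.9  0.3 -5.3] w 9.0
tilt 20.0 head 38.7 x [ 0.962 -0.002  0.274]
[ 0.274 -0.207 -0.939]
```

```bash
cat > b6.py <<'E'
from beam import *
o=bot.get_obs();q=o["joint_positions"];R0=Rt(o);p,R=fk(q,P)
az=np.radians(-139);u=np.array([np.cos(az),np.sin(az),0])
seq=[-20*u+[0,0,-40]]*5+[u*60]*5+[u*59+[0,0,10]]*6
for i,d in enumerate(seq):
    r=(R.T@d).round(0);q,p,R=step(q,p,R,d);print(i,r,p.round(),q.round(2),R[2].round(3),np.round(clear(q)))
E
python3 b6.py
```

```text
0 [ 4. -4. 44.] [-366. -424.  475.] [-2.43  0.67  0.37  0.02  2.46 -0.87] [ 0.274 -0.207 -0.939] [136. 286. 350.]
1 [ 4. -4. 44.] [-353. -412.  439.] [-2.43  0.57  0.64  0.02  2.28 -0.88] [ 0.274 -0.207 -0.939] [177. 328. 314.]
2 [ 4. -4. 44.] [-337. -399.  399.] [-2.43  0.5   0.86  0.02  2.13 -0.88] [ 0.274 -0.207 -0.939] [209. 356. 274.]
3 [ 4. -4. 44.] [-322. -386.  359.] [-2.43  0.46  1.04  0.01  1.99 -0.88] [ 0.274 -0.207 -0.939] [235. 373. 234.]
4 [ 4. -4. 44.] [-307. -373.  319.] [-2.43  0.43  1.2   0.01  1.87 -0.88] [ 0.274 -0.207 -0.939] [255. 387. 194.]
5 [-43.  36. -21.] [-353. -412.  319.] [-2.43  0.55  0.99  0.01  1.95 -0.88] [ 0.274 -0.207 -0.939] [242. 378. 194.]
6 [-43.  36. -21.] [-398. -452.  319.] [-2.43  0.69  0.74  0.02  2.06 -0.88] [ 0.274 -0.207 -0.939] [223. 366. 194.]
7 [-43.  36. -21.] [-431. -481.  319.] [-2.43  0.82  0.49  0.02  2.18 -0.88] [ 0.274 -0.207 -0.939] [199. 347. 194.]
8 [-43.  36. -21.] [-458. -504.  319.] [-2.43  0.98  0.17  0.02  2.34 -0.87] [ 0.274 -0.207 -0.939] [162. 313. 194.]
9 [-43.  36. -21.] [-477. -516.  301.] [-2.43  1.06  0.04  0.02  2.37 -0.88] [ 0.258 -0.19  -0.947] [155. 307. 177.]
10 [-41.  34. -28.] [-490. -522.  290.] [-2.44  1.07  0.04  0.02  2.33 -0.88] [ 0.239 -0.17  -0.956] [164. 316. 167.]
11 [-41.  34. -27.] [-502. -528.  280.] [-2.44  1.08  0.04  0.03  2.29 -0.89] [ 0.218 -0.149 -0.964] [173. 326. 157.]
12 [-42.  35. -25.] [-514. -534.  270.] [-2.45  1.09  0.04  0.03  2.25 -0.89] [ 0.197 -0.128 -0.972] [182. 333. 149.]
13 [-42.  35. -23.] [-526. -541.  260.] [-2.45  1.1   0.04  0.03  2.21 -0.89] [ 0.175 -0.106 -0.979] [191. 340. 141.]
14 [-43.  36. -22.] [-538. -547.  251.] [-2.46  1.11  0.04  0.03  2.17 -0.9 ] [ 0.152 -0.084 -0.985] [199. 348. 133.]
15 [-43.  36. -20.] [-550. -554.  242.] [-2.46  1.11  0.04  0.04  2.13 -0.9 ] [ 0.129 -0.061 -0.99 ] [208. 355. 127.]
```

Request:
{"method": "apply_moves", "body": {
  "motion": "0.004 -0.004 0.035 0;0.004 -0.004 0.044 0;0.004 -0.004 0.044 0;0.004 -0.004 0.044 0;-0.043 0.036 -0.021 0;-0.043 0.036 -0.021 0;-0.033 0.027 -0.016 0;-0.026 0.021 -0.012 0"
}}

```text
time: 37.42
tool_pos: [-448.4, -494.9, 362.2]
tcp_rot: [-2.932, -0.273, -0.001]
contact_force: [-38.7, -35.8, 1.8]
grip_width: 8.9
finger_force: 30.3
```

```bash
python3 -c "
from st import *
o,R=st();print(R[2].round(3))"
```

```text
t 37.42 q [-2.429  0.985  0.036  0.024  2.463 -0.87 ] p [-448.4 -494.9  362.2] rpy [-2.932e+00 -2.730e-01 -1.000e-03] z [ 0.264  0.208 -0.942] F [-38.7 -35.8   1.8] w 8.9
tilt 19.6 head 38.3 x [ 0.963 -0.001  0.27 ]
[ 0.27  -0.201 -0.942]
```

Request:
{"method": "apply_moves", "body": {
  "motion": "-0.041 0.034 -0.028 0;-0.041 0.034 -0.028 0;-0.041 0.034 -0.028 0"
}}

```text
time: 37.8
tool_pos: [-490.9, -516.8, 321.5]
tcp_rot: [-3.001, -0.21, 0.011]
contact_force: [-0.5, -0.3, -5.2]
grip_width: 8.9
finger_force: 30.0
```

```bash
python3 -c "
from st import *
o,R=st();print(R[2].round(3))"
```

```text
t 37.8 q [-2.448  1.025  0.038  0.03   2.33  -0.884] p [-490.9 -516.8  321.5] rpy [-3.001 -0.21   0.011] z [ 0.205  0.142 -0.968] F [-0.5 -0.3 -5.2] w 8.9
tilt 14.5 head 34.7 x [0.978 0.01  0.209]
[ 0.209 -0.137 -0.968]
```

Request:
{"method": "apply_moves", "body": {
  "motion": "-0.046 0.03 -0.027 0;-0.046 0.03 -0.027 0;-0.046 0.03 -0.026 0;-0.047 0.03 -0.025 0;-0.047 0.03 -0.024 0"
}}

```text
time: 38.42
tool_pos: [-572.1, -528.7, 286.4]
tcp_rot: [-3.121, -0.085, 0.021]
contact_force: [0.5, 0.1, -5.5]
grip_width: 8.6
finger_force: 30.0
```

```bash
cat > b7.py <<'E'
from beam import *
from st import st
o,R0=st();print(R0[2].round(3));q=o["joint_positions"]
best=[]
for az in np.radians([-160,-150,-140,-130,-120,-100]):
 for el in(0,.3):
  d=np.array([np.cos(az)*np.cos(el),np.sin(az)*np.cos(el),np.sin(el)]);qq=q;p,R=fk(q,P);r0=(R.T@d*60).round()
  for i in range(9):
    qq,p,R=step(qq,p,R,d*60);best.append((np.hypot(R[2,0],R[2,1]).round(3),i+1,np.degrees(az).round(),el,r0.tolist(),R[2].round(3).tolist(),p.round().tolist(),qq.round(2).tolist()))
for b in sorted(best,key=lambda b:b[0])[:6]:print(b)
E
python3 b7.py
```

```text
t 38.42 q [-2.507  1.058  0.038  0.038  2.126 -0.939] p [-572.1 -528.7  286.4] rpy [-3.121 -0.085  0.021] z [ 0.085  0.022 -0.996] F [ 0.5  0.1 -5.5] w 8.6
tilt 5.0 head 14.8 x [0.996 0.02  0.085]
[ 0.085 -0.021 -0.996]
(np.float64(0.017), 3, np.float64(-160.0), 0, [-57.0, 19.0, -5.0], [-0.001, 0.017, -1.0], [-629.0, -540.0, 235.0], [-2.53, 1.12, 0.04, 0.01, 1.97, -0.97])
(np.float64(0.023), 3, np.float64(-160.0), 0.3, [-53.0, 18.0, -23.0], [-0.006, 0.022, -1.0], [-615.0, -531.0, 279.0], [-2.53, 1.07, 0.04, 0.02, 2.02, -0.97])
(np.float64(0.029), 2, np.float64(-160.0), 0.3, [-53.0, 18.0, -23.0], [0.027, 0.011, -1.0], [-604.0, -526.0, 281.0], [-2.53, 1.06, 0.04, 0.03, 2.06, -0.97])
(np.float64(0.031), 2, np.float64(-160.0), 0, [-57.0, 19.0, -5.0], [0.031, 0.007, -1.0], [-614.0, -533.0, 252.0], [-2.53, 1.1, 0.04, 0.03, 2.02, -0.97])
(np.float64(0.036), 3, np.float64(-150.0), 0, [-52.0, 29.0, -5.0], [0.007, 0.035, -0.999], [-627.0, -546.0, 234.0], [-2.53, 1.12, 0.04, 0.04, 1.97, -0.96])
(np.float64(0.039), 2, np.float64(-150.0), 0.3, [-49.0, 27.0, -23.0], [0.032, 0.022, -0.999], [-603.0, -530.0, 280.0], [-2.53, 1.06, 0.04, 0.04, 2.05, -0.96])
```

Request:
{"method": "apply_moves", "body": {
  "motion": "-0.05 0.018 -0.023 0;-0.05 0.018 -0.023 0"
}}

```text
time: 38.67
tool_pos: [-603.6, -525.6, 285.6]
tcp_rot: [3.128, -0.024, 0.02]
contact_force: [-0.4, -0.9, -5.1]
grip_width: 8.9
finger_force: 30.0
```

```bash
cat > b8.py <<'E'
from beam import *
from st import st
o,R=st();print(R[2].round(3),clear(o["joint_positions"]))
# pinch offset of board centre relative to TCP along tool x unknown ~ from pictures
for t in([-100,-600,350],[250,-560,380],[487.8,-258.5,330]):print(t,to(o,t),np.linalg.norm(to(o,t)))
E
python3 b8.py
```

```text
t 38.67 q [-2.531  1.058  0.038  0.028  2.058 -0.967] p [-603.6 -525.6  285.6] rpy [ 3.128 -0.024  0.02 ] z [ 0.024 -0.013 -1.   ] F [-0.4 -0.9 -5.1] w 8.9
tilt 1.6 head -28.3 x [1.    0.02  0.024]
[ 0.024  0.014 -1.   ] (np.float64(218.22520105207585), np.float64(365.1286925287276), np.float64(179.21536292562246))
[-100, -600, 350] [503.4  85.2 -51.2] 513.1199080137117
[250, -560, 380] [854.8  52.6 -73.3] 859.5479567772818
[487.8, -258.5, 330] [1097.4 -244.8  -21.4] 1124.5762579745317
```

Request:
{"method": "apply_moves", "body": {
  "motion": "0.03 0 -0.004 0;0.05 0.01 -0.006 0;0.056 0.011 -0.006 0;0.056 0.011 -0.006 0;0.056 0.011 -0.006 0;0.056 0.011 -0.006 0;0.056 0.011 -0.006 0;0.056 0.01 -0.006 0"
}}

```text
time: 39.67
tool_pos: [-186.7, -591.8, 344.0]
tcp_rot: [3.127, -0.024, 0.02]
contact_force: [-0.5, -1.3, -5.3]
grip_width: 8.8
finger_force: 30.0
```

Request:
{"method": "apply_moves", "body": {
  "motion": "0.056 0 -0.003 0;0.056 0 -0.003 0;0.056 0 -0.003 0;0.056 -0.005 -0.003 0;0.056 -0.005 -0.003 0;0.056 -0.005 -0.003 0;0.056 -0.005 -0.003 0;0.056 -0.01 -0.003 0"
}}

```text
time: 40.67
tool_pos: [259.6, -552.2, 378.2]
tcp_rot: [3.127, -0.024, 0.02]
contact_force: [-0.4, -2.1, -5.9]
grip_width: 8.8
finger_force: 30.0
```

```bash
python3 b8.py
```

```text
t 40.67 q [-1.267  0.44   0.968  0.02   1.712  0.287] p [ 259.6 -552.2  378.2] rpy [ 3.127 -0.024  0.02 ] z [ 0.025 -0.014 -1.   ] F [-0.4 -2.1 -5.9] w 8.8
tilt 1.6 head -30.2 x [1.    0.02  0.024]
[ 0.024  0.015 -1.   ] (np.float64(279.285935907079), np.float64(404.9342484779946), np.float64(271.8379677640194))
[-100, -600, 350] [-361.    40.4   20. ] 363.80373829855023
[250, -560, 380] [-9.7  7.6 -1.9] 12.4683599563054
[487.8, -258.5, 330] [ 232.7 -290.    49.6] 375.11258310006076
```

Request:
{"method": "apply_moves", "body": {
  "motion": "0.033 -0.0414 0.003 0;0.033 -0.0414 0.003 0;0.033 -0.0414 0.003 0;0.033 -0.0414 0.003 0;0.033 -0.0414 0.003 0;0.033 -0.0414 0.003 0;0.033 -0.0414 0.003 0"
}}

```text
time: 41.55
tool_pos: [484.3, -257.2, 358.9]
tcp_rot: [3.127, -0.025, 0.02]
contact_force: [1.0, -0.4, -5.5]
grip_width: 9.2
finger_force: 30.0
```

Request:
{"method": "apply_moves", "body": {
  "motion": "0 0 0.02 8;0 0 0.02 8;0 0 0 7.5;0 0 0 0;0 0 0 0"
}}

```text
time: 42.18
tool_pos: [484.8, -259.2, 318.9]
tcp_rot: [3.138, -0.029, -0.388]
contact_force: [-0.4, -0.4, -6.1]
grip_width: 8.8
finger_force: 30.0
```

```bash
cat > r.py <<'E'
from st import *
o,R=st();print("row z",R[2].round(3),"y az",np.degrees(np.arctan2(R[1,1],R[0,1])).round(2))
ex=np.array([.92455,-.38107]);ey=np.array([.38107,.92455]);ims=[]
for n in("side","top"):
    c=bot.capture(n);ims.append(c["img"]);z=c["range_z"];a=pts(c);v,u=np.nonzero(z>0)
    t=(a-o["tool_pos"])@R  # tool coords
    k=(abs(t[:,1])<9)&(t[:,2]>12)&(t[:,2]<125)&(abs(t[:,0])<130)
    b=t[k];print(n,"board in tool: x",np.percentile(b[:,0],[1,99]).round(1),"y",np.percentile(b[:,1],[5,50,95]).round(1),"zmax",np.percentile(b[:,2],[50,99]).round(1),k.sum())
    if k.sum()>100:
        w=a[k];X=w[:,:2]@ex;Y=w[:,:2]@ey
        for zz in(25,50,75,95):
            s=abs(b[:,2]-zz)<10
            if s.sum()>10:print("  tz",zz,"X",np.percentile(X[s],[1,99]).round(1),"Y med",np.median(Y[s]).round(1),"x",np.percentile(b[s,0],[2,98]).round(0))
        l=b[:,2]>0
        bot_=[np.percentile(b[abs(b[:,0]-xx)<6,2],98) for xx in(-80,-50,0,50,80) if (abs(b[:,0]-xx)<6).sum()>8];print("  bottom by x",np.round(bot_,1))
cv2.imwrite('pics/r%.1f.png'%o["time"],np.vstack([cv2.resize(ims[0][230:470,230:530],None,fx=1.25,fy=1.25),cv2.resize(ims[1][130:360,360:600],(375,300))]))
E
python3 r.py;ls -t pics|head -1
```

```text
t 42.17 q [-0.633  0.318  1.306  0.004  1.488  1.326] p [ 484.8 -259.2  318.9] rpy [ 3.138 -0.029 -0.388] z [ 0.026 -0.014 -1.   ] F [-0.4 -0.4 -6.1] w 8.8
tilt 1.7 head -28.7 x [ 0.925 -0.378  0.029]
row z [ 0.029  0.003 -1.   ] y az -112.22
side board in tool: x [-96.3  99.3] y [1.8 3.3 4.6] zmax [ 60.5 106. ] 5127
  tz 25 X [451.9 647.6] Y med -58.3 x [-95.  98.]
  tz 50 X [452.  647.4] Y med -58.4 x [-95.  97.]
  tz 75 X [453.5 648.2] Y med -58.4 x [-93.  97.]
  tz 95 X [453.6 648.6] Y med -58.4 x [-95.  97.]
  bottom by x [103.9 103.2 105.9 105.  104.2]
top board in tool: x [-99.9  98.2] y [-3.9 -3.  -2.2] zmax [ 56.  103.8] 1086
  tz 25 X [448.4 646.4] Y med -51.9 x [-98.  97.]
  tz 50 X [448.8 646.9] Y med -52.0 x [-99.  97.]
  tz 75 X [449.6 646.5] Y med -52.2 x [-99.  96.]
  tz 95 X [449.8 647. ] Y med -52.4 x [-100.   96.]
  bottom by x [101.3 102.6 102.6 101.7]
r42.2.png
```

```bash
python3 - <<'E'
from h import *
ex=np.array([.92455,-.38107]);ey=np.array([.38107,.92455])
for n in("side","top"):
    c=bot.capture(n);z=c["range_z"];a=pts(c);v,u=np.nonzero(z>0);hsv=cv2.cvtColor(c["img"],cv2.COLOR_BGR2HSV)[v,u]
    k=(a[:,0]>380)&(a[:,0]<620)&(a[:,1]>-350)&(a[:,1]<-160)
    X=a[:,:2]@ex;Y=a[:,:2]@ey;Z=a[:,2]
    m=k&(Z>70)&(Z<88)&(hsv[:,1]<60)
    print(n,m.sum(),"X",np.percentile(X[m],[0,2,98,100]).round(1),[(int(b),int(h)) for h,b in zip(*np.histogram(Y[m],bins=np.arange(-110,0,2))) if h>5])
    f=k&(Z>6)&(Z<19)&(hsv[:,1]>90)
    print(" foot X",np.percentile(X[f],[0,1,99,100]).round(1),"Y",np.percentile(Y[f],[0,1,99,100]).round(1),np.median(Z[f]))
E
```

```text
side 612 X [488.1 495.7 622.8 626.7] [(-94, 56), (-92, 132), (-90, 74), (-88, 30), (-86, 6), (-84, 24), (-42, 53), (-40, 113), (-38, 66), (-36, 24), (-34, 7), (-32, 13)]
 foot X [480.4 482.  637.2 639.2] Y [-114.8 -113.6   -2.6   10. ] 12.571774333904386
top 411 X [486.4 489.4 620.9 627.4] [(-70, 21), (-68, 43), (-66, 51), (-64, 24), (-44, 26), (-42, 33), (-40, 12), (-18, 31), (-16, 58), (-14, 74), (-12, 31)]
 foot X [477.7 478.7 634.5 637. ] Y [-105.6  -73.3    9.3   10.1] 14.196378259811127
```

View pics/r42.2.png

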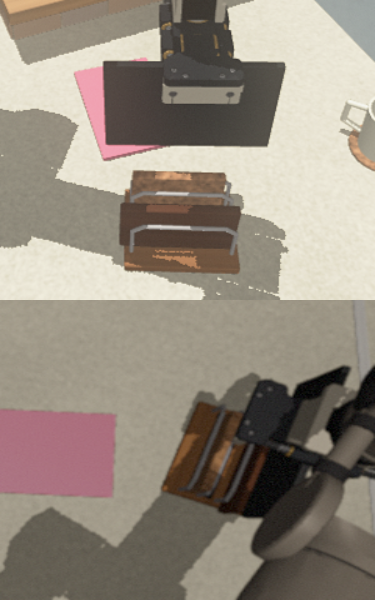

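Request:
{"method": "apply_moves", "body": {
  "motion": "0.0087 -0.0018 0 0;-0.0006 0 0.02 0;-0.0009 0 0.03 0;-0.0009 0 0.03 0;-0.0006 0 0.02 0;0 0 0 0;0 0 0 0"
}}

```text
time: 43.25
tool_pos: [494.2, -261.2, 219.5]
tcp_rot: [3.138, -0.03, -0.39]
contact_force: [0.3, 0.5, -4.7]
grip_width: 8.5
finger_force: 30.0
```

```bash
python3 r.py
```

```text
t 43.25 q [-0.625  0.393  1.468  0.004  1.251  1.334] p [ 494.2 -261.2  219.5] rpy [ 3.138 -0.03  -0.39 ] z [ 0.026 -0.014 -1.   ] F [ 0.3  0.5 -4.7] w 8.5
tilt 1.7 head -28.8 x [ 0.925 -0.38   0.03 ]
row z [ 0.03   0.003 -1.   ] y az -112.33
side board in tool: x [-96.5  99.7] y [1.7 3.1 4.5] zmax [ 65.6 106.8] 3570
  tz 25 X [460.  657.2] Y med -56.5 x [-96.  99.]
  tz 50 X [461.4 657.5] Y med -56.5 x [-95.  98.]
  tz 75 X [462.1 657.8] Y med -56.5 x [-95.  97.]
  tz 95 X [463.9 657.1] Y med -56.6 x [-94.  96.]
  bottom by x [103.6 106.2 105.4 105.8 105.5]
top board in tool: x [-99.7  98.8] y [-3.7 -2.8 -1.8] zmax [ 56.8 103.7] 804
  tz 25 X [458.1 655.7] Y med -50.4 x [-98.  98.]
  tz 50 X [458.2 655.7] Y med -50.6 x [-99.  96.]
  tz 75 X [458.9 657.1] Y med -50.7 x [-100.   95.]
  tz 95 X [459.6 657.8] Y med -50.8 x [-99.  97.]
  bottom by x [102.9 102.4 101. ]
```

Request:
{"method": "apply_moves", "body": {
  "motion": "-0.0005 0 0.015 0;-0.0006 0 0.018 0;-0.0006 0 0.018 0;-0.0005 0 0.015 0;-0.0003 0 0.01 0;-0.0002 0 0.006 0;-0.0001 0 0.003 0;0 0 0 0"
}}

```text
time: 44.35
tool_pos: [493.0, -261.0, 133.6]
tcp_rot: [3.139, -0.028, -0.39]
contact_force: [-0.5, 0.4, -5.1]
grip_width: 9.2
finger_force: 30.0
```

Request:
{"method": "apply_moves", "body": {
  "motion": "0 0 0.0006 0;0 0 0.0006 0;0 0 0.0006 0;0 0 0.0006 0;0 0 0.0006 0;0 0 0.0006 0;0 0 0.0006 0;0 0 0.0006 0"
}}

```text
time: 45.35
tool_pos: [493.0, -260.9, 128.6]
tcp_rot: [3.139, -0.028, -0.39]
contact_force: [-0.8, -0.6, -5.4]
grip_width: 8.4
finger_force: 30.0
```

Request:
{"method": "apply_moves", "body": {
  "motion": "0 0 0.0006 0;0 0 0.0006 0;0 0 0.0006 0;0 0 0.0006 0;0 0 0.0006 0;0 0 0.0006 0"
}}

```text
time: 46.1
tool_pos: [493.1, -261.0, 125.0]
tcp_rot: [3.139, -0.028, -0.39]
contact_force: [0.5, -0.1, -5.4]
grip_width: 8.9
finger_force: 30.0
```

Request:
{"method": "apply_moves", "body": {
  "motion": "0 0 0.0006 0;0 0 0.0006 0;0 0 0.0006 0"
}}

```text
time: 46.48
tool_pos: [493.1, -261.0, 123.2]
tcp_rot: [3.139, -0.028, -0.39]
contact_force: [0.4, -0.5, -6.3]
grip_width: 8.6
finger_force: 30.0
```

Request:
{"method": "apply_moves", "body": {
  "motion": "0 0 0.0006 0;0 0 0.0006 0"
}}

```text
time: 46.72
tool_pos: [493.3, -261.1, 122.3]
tcp_rot: [3.139, -0.028, -0.39]
contact_force: [-1.1, -0.6, -0.8]
grip_width: 8.9
finger_force: 30.0
```

Request:
{"method": "apply_moves", "body": {
  "motion": "0 0 0.0005 0;0 0 0.0005 0"
}}

```text
time: 46.98
tool_pos: [493.8, -261.4, 121.9]
tcp_rot: [3.138, -0.03, -0.39]
contact_force: [2.1, 0.7, 2.2]
grip_width: 8.9
finger_force: 30.0
```

Request:
{"method": "apply_moves", "body": {
  "motion": "0 0 0.0004 0;0 0 0.0004 0"
}}

```text
time: 47.22
tool_pos: [494.5, -261.7, 121.5]
tcp_rot: [3.138, -0.032, -0.39]
contact_force: [5.0, -0.7, 6.7]
grip_width: 8.8
finger_force: 30.0
```

Request:
{"method": "apply_moves", "body": {
  "motion": "-0.0003 0 0.0005 0;-0.0003 0 0.0005 0"
}}

```text
time: 47.48
tool_pos: [494.9, -262.0, 121.2]
tcp_rot: [3.138, -0.035, -0.39]
contact_force: [4.8, -1.2, 9.6]
grip_width: 8.9
finger_force: 30.0
```

```bash
python3 r.py
```

```text
t 47.48 q [-0.626  0.49   1.605  0.005  1.012  1.332] p [ 494.9 -262.   121.2] rpy [ 3.138 -0.035 -0.39 ] z [ 0.031 -0.017 -0.999] F [ 4.8 -1.2  9.6] w 8.9
tilt 2.0 head -28.5 x [ 0.924 -0.38   0.035]
row z [ 0.035  0.004 -0.999] y az -112.36
side board in tool: x [-127.5  121. ] y [-3.7  3.   5.2] zmax [ 41.9 124.6] 1242
  tz 25 X [460.9 657.5] Y med -56.9 x [-96.  98.]
  tz 50 X [461.1 658.4] Y med -56.8 x [-98.  99.]
  tz 75 X [461.3 658.8] Y med -57.0 x [-99.  99.]
  tz 95 X [461.5 659. ] Y med -57.0 x [-99.  98.]
  bottom by x [ 36.7  38.2 122.3]
top board in tool: x [-127.9  125.7] y [-6.9 -2.7  5.1] zmax [ 70.9 124.6] 754
  tz 25 X [457.5 656.7] Y med -50.9 x [-100.   97.]
  tz 50 X [457.7 654.1] Y med -51.1 x [-101.   94.]
  tz 75 X [457.8 655.5] Y med -51.3 x [-102.   95.]
  tz 95 X [457.6 655.8] Y med -51.3 x [-103.   95.]
  bottom by x [116.7  70.4 122.1]
```

```bash
python3 - <<'E'
from h import *
ex=np.array([.92455,-.38107]);ey=np.array([.38107,.92455])
for n in("side","top"):
    c=bot.capture(n);a=pts(c);X=a[:,:2]@ex-558;Y=a[:,:2]@ey
    for x in(-90,-70,-40,40,70,90):
        m=(abs(X-x)<5)&(abs(Y+53.5)<8)&(a[:,2]>110)&(a[:,2]<180);print(n,x,m.sum(),np.percentile(a[m,2],[90,97]).round(1) if m.sum() else 0)
E
```

```text
side -90 117 [152.7 154.4]
side -70 125 [153.  153.8]
side -40 111 [153.  154.4]
side 40 22 [154.1 154.8]
side 70 123 [154.1 155.4]
side 90 126 [154.6 155.9]
top -90 10 [129.2 131.2]
top -70 23 [140.6 143.3]
top -40 49 [156.8 158.2]
top 40 0 0
top 70 23 [157.3 157.8]
top 90 47 [156.7 157.9]
```

Request:
{"method": "apply_moves", "body": {
  "motion": "0 0 -0.0004 0;0.0004 0 -0.0003 0;0 0 0 0"
}}

```text
time: 48.05
tool_pos: [494.8, -261.9, 121.2]
tcp_rot: [3.138, -0.033, -0.39]
contact_force: [5.2, -2.4, 6.6]
grip_width: 9.0
finger_force: 30.0
```

Request:
{"method": "apply_moves", "body": {
  "motion": "0 0 0 0;0 0 0 0;0 0 0 0;0 0 0 0;0 0 0 0;0 0 0 0",
  "fingers": -0.4
}}

```text
time: 48.8
tool_pos: [493.0, -261.0, 119.9]
tcp_rot: [3.139, -0.028, -0.39]
contact_force: [0.4, 0.5, -1.1]
grip_width: 27.7
finger_force: 0.0
```

```bash
python3 r.py; ls -t pics|head -1
```

```text
t 48.8 q [-0.626  0.492  1.607  0.004  1.016  1.332] p [ 493.  -261.   119.9] rpy [ 3.139 -0.028 -0.39 ] z [ 0.025 -0.013 -1.   ] F [ 0.4  0.5 -1.1] w 27.7
tilt 1.6 head -28.4 x [ 0.925 -0.38   0.028]
row z [ 0.028  0.003 -1.   ] y az -112.34
side board in tool: x [-127.7  125.7] y [-4.4  3.3  6. ] zmax [ 51.7 124.6] 1315
  tz 25 X [460.9 658.3] Y med -57.0 x [-93. 101.]
  tz 50 X [461. 659.] Y med -57.1 x [-96. 102.]
  tz 75 X [461.3 658.8] Y med -57.0 x [-96. 101.]
  tz 95 X [461.5 659.5] Y med -56.9 x [-96. 101.]
  bottom by x [ 97.4  38.2 104.6]
top board in tool: x [-127.2  127. ] y [-7.5 -2.3  5.1] zmax [ 73.1 124.5] 784
  tz 25 X [458.3 655.2] Y med -51.3 x [-98.  99.]
  tz 50 X [458.1 655.9] Y med -51.4 x [-98.  98.]
  tz 75 X [458.  653.7] Y med -51.4 x [-99.  96.]
  tz 95 X [458.2 656.6] Y med -51.2 x [-100.   98.]
  bottom by x [118.6  72.  122.3]
r48.8.png
```

Request:
{"method": "apply_moves", "body": {
  "motion": "0.0001 0 -0.005 0;0.0003 0 -0.01 0;0.0006 0 -0.02 0;0.001 0 -0.035 0;0.0015 0 -0.05 0;0.0015 0 -0.05 0;0 0 0 0;0 0 0 0"
}}

```text
time: 49.9
tool_pos: [493.2, -260.4, 290.0]
tcp_rot: [3.139, -0.028, -0.39]
contact_force: [-0.7, -0.8, -1.1]
grip_width: 27.7
finger_force: 0.0
```

```bash
python3 r.py; ls -t pics|head -1|xargs -I{} cp pics/{} pics/final.png; python3 - <<'E'
from h import *
c=bot.capture("top")
for t in("small_board","trivet","canister"):
    for d in bot.cut_out(c,t)[:1]:print(t,d["p"],d["point"],np.percentile(pts(c,d["pixels"]),[2,50,98],axis=0).round().tolist())
E
```

```text
t 49.9 q [-0.625  0.347  1.342  0.004  1.425  1.335] p [ 493.2 -260.4  290. ] rpy [ 3.139 -0.028 -0.39 ] z [ 0.025 -0.013 -1.   ] F [-0.7 -0.8 -1.1] w 27.7
tilt 1.6 head -28.4 x [ 0.925 -0.38   0.028]
row z [ 0.028  0.003 -1.   ] y az -112.34
small_board 0.6 [520.7, 273.1] [[404.0, -292.0, 16.0], [448.0, -272.0, 104.0], [499.0, -250.0, 115.0]]
trivet 0.93 [495.9, 255.2] [[438.0, -250.0, 44.0], [484.0, -226.0, 100.0], [553.0, -206.0, 108.0]]Traceback (most recent call last):
  File "r.py", line 8, in <module>
    b=t[k];print(n,"board in tool: x",np.percentile(b[:,0],[1,99]).round(1),"y",np.percentile(b[:,1],[5,50,95]).round(1),"zmax",np.percentile(b[:,2],[50,99]).round(1),k.sum())
                                      ~~~~~~~~~~~~~^^^^^^^^^^^^^^^
    return _quantile_unchecked(
        a, q, axis, out, overwrite_input, method, keepdims, weights)
    return _ureduce(a,
                    func=_quantile_ureduce_func,
    ...<5 lines>...
                    overwrite_input=overwrite_input,
                    method=method)
    r = func(a, **kwargs)
    result = _quantile(arr,
                       quantiles=q,
    ...<2 lines>...
                       out=out,
                       weights=wgt)
    slices_having_nans = np.isnan(arr[-1, ...])
                                  ~~~^^^^^^^^^
IndexError: index -1 is out of bounds for axis 0 with size 0
```

View pics/final.png

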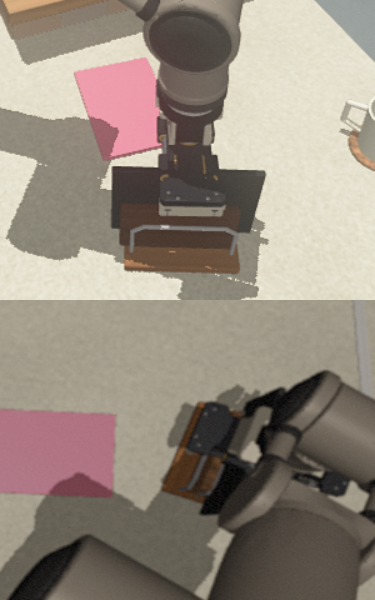

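```bash
python3 - <<'E'
from h import *
ex=np.array([.92455,-.38107]);ey=np.array([.38107,.92455])
c=bot.capture("side");a=pts(c);X=a[:,:2]@ex-558.5;Y=a[:,:2]@ey+52.5
for z in(110,120,130,140,150):
    m=(abs(a[:,2]-z)<4)&(abs(X)<115)&(abs(Y)<14);print(z,m.sum(),np.percentile(X[m],[1,99]).round(1),np.median(Y[m]).round(1))
d=bot.cut_out(c,"canister")[0];print(d["point"])
bot.close_job()
E
```

```text
110 319 [-96.1  97.2] -4.5
120 325 [-95.8  99.2] -4.6
130 345 [-96.3  99. ] -4.7
140 357 [-96.4  98.4] -4.6
150 758 [-96.6  98.6] -3.0
[356.2, 176.9]
the job is handed in; nothing more can be done
```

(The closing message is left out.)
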